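# Balance a wrongly loaded swing-out rotor

## Robot

A 6-joint arm with a two-finger parallel gripper is mounted at the origin on a cart in front of the work surface, level with it; the furniture and walls round the work are solid. World frame = base frame: x ahead of the robot, y to its left, z up, the work surface at z = 0. Lengths are in mm, angles in rad, forces in N, time in s.
With the tool pointing down it reaches from about 350 to 875 mm from the base axis. Payload 4.2 kg.
Tool frame: the origin (TCP) lies between the finger pads; the fingertips stand 17 mm ahead of it and the grasp point (between the pads) lies 2 mm behind it (robot.tips_ahead is the y of the fingertips in the tool frame, in mm); y points along the fingers, z is the direction in which the jaws open and shut, and the axes are right-handed (so a half turn about y gives the same grasp; the last joint's range is limited). The gripper opens to 87 mm and grips with 3 to 60 N. Pads are 19 mm wide; open, the fingers measure 117 mm over their backs; the gripper's body (75 mm by 190 mm) begins 51 mm behind the grasp point.
Start: joints at [-0.988, 0.385, 0.008, 0, -1.194, -0.259], TCP at [198.872, -592.494, 239.55] pointing down, gripper open.
Joint ranges: [-3.14, 3.14], [-1.21, 2.06], [-1.07, 1.41], [-3.16, 2.05], [-2.99, -0.16], [-3.1, 3.1]. Speed limits (rad/s): [2.79, 2.79, 3.14, 3.14, 3.14, 3.14].

## Interface

Orientations are given as a unit quaternion [w, x, y, z].
In Python, from bench import sensors, imaging, robot gives the robot as it stands.
- The arm moves only by the tool send_rows, never from a script. Its argument "steps" is a list that holds one entry, the list of rows, each a list of 5 numbers: the shift along the tool's x, y, z in mm, then the turn about the tool's y in degrees, then the finger opening in mm, from 0 to 87. In form: [[[dx, dy, dz, yaw, fingers], ...]]. A call has 1 to 20 rows; each row is the pose to reach, as a shift and turn from the pose commanded when the call began, along the tool's axes at that moment; what a row does not reach only later rows make up. A row lasts 1/12 s, in which the tool goes at most 41.7 mm and 7.16 degrees, less where a joint would pass 70% of its speed; a pose out of reach is approached as far as the arm can. A call with a gripper value outside its range is refused whole. The fingers move at their own pace and stop on an object; "grip_force" is the grip in N (left out, the last holds). Time passes only in rows, so rows that repeat a pose let the fingers close. It gives the time, the measured TCP pose, the force and the opening at its end, in the units of the state.
- sensors.state(): the state, without advancing time (a new reading comes with each control period).
- imaging.get_image(name): name is "side" or "top"; returns a dict with "frame" (400x640x3 uint8, blue, green, red), "camera_matrix" (3x3 intrinsics, pixels), "extrinsics" (4x4, takes a point from world to camera coordinates). Camera axes: x right, y down, z forward; pixel columns grow to the right and rows downward; lengths in mm; the calibration is good to about 2 mm. A picture is of the moment at which its call begins. There is no depth.
- robot.finish_job(): hands the job in, once; it reports no verdict.
The state is a dict: "t": time; "joint_positions": joint angles; "qvel": joint speeds; "joint_torque": joint torques, N m; "tool_pos": TCP position; "tool_rot": TCP orientation; "contact_force": force on the tool from outside, world axes, zero at the start; "moment": the same for the moment, N m; "width": opening from 0.0 (shut) to 1.0 (fully open).
Only numpy, scipy, OpenCV 4.12 (cv2) and the standard library are available. Lean on these libraries where they do the work, as an engineer would, in place of code of your own. Each camera call takes 0.05 s, during which the arm holds its last target.

## Task

The centrifuge rotor on the bench is loaded out of balance. Rearrange its tubes so that each of the three kinds hangs straight across the rotor from its twin, all six upright and fully down in their buckets; every bucket is full, so park a tube in the empty rack on the way. Never let a tube fall over, and do not disturb the beaker or the amber bottle.

Things in the scene. Friction and masses are not known exactly. Their poses are not given: they have to be found in the camera images.
- hex_tube_1: Shortest tube, 88 mm long, with a hexagonal cap, 28 mm across flats, 32 across corners, 66 to 88 mm above the origin: grip there. 60 g. White body, 30 mm diameter, round (hemispherical) bottom; grey closure. A tube does not stand alone on the bench. Origin: lowest point of the bottom; z: the axis, up. Starts in a rotor bucket. Identical twin: hex_tube_2.
- hex_tube_2: Shortest tube, 88 mm long, with a hexagonal cap, 28 mm across flats, 32 across corners, 66 to 88 mm above the origin: grip there. 60 g. White body, 30 mm diameter, round (hemispherical) bottom; grey closure. A tube does not stand alone on the bench. Origin: lowest point of the bottom; z: the axis, up. Starts in a rotor bucket. Identical twin: hex_tube_1.
- wide_tube_1: Tallest tube, 112 mm long, with a wide flat round screw cap, 36 mm diameter, 94 to 112 mm above the origin: grip there. 80 g. White body, 30 mm diameter, round (hemispherical) bottom; grey closure. A tube does not stand alone on the bench. Origin: lowest point of the bottom; z: the axis, up. Starts in a rotor bucket. Identical twin: wide_tube_2.
- narrow_tube_1: Middle tube, 100 mm long, shoulder from 64 mm up, narrow neck, small round cap, 20 mm diameter, 80 to 100 mm above the origin: grip there. 70 g. White body, 30 mm diameter, round (hemispherical) bottom; grey closure. A tube does not stand alone on the bench. Origin: lowest point of the bottom; z: the axis, up. Starts in a rotor bucket. Identical twin: narrow_tube_2.
- wide_tube_2: Tallest tube, 112 mm long, with a wide flat round screw cap, 36 mm diameter, 94 to 112 mm above the origin: grip there. 80 g. White body, 30 mm diameter, round (hemispherical) bottom; grey closure. A tube does not stand alone on the bench. Origin: lowest point of the bottom; z: the axis, up. Starts in a rotor bucket. Identical twin: wide_tube_1.
- narrow_tube_2: Middle tube, 100 mm long, shoulder from 64 mm up, narrow neck, small round cap, 20 mm diameter, 80 to 100 mm above the origin: grip there. 70 g. White body, 30 mm diameter, round (hemispherical) bottom; grey closure. A tube does not stand alone on the bench. Origin: lowest point of the bottom; z: the axis, up. Starts in a rotor bucket. Identical twin: narrow_tube_1.
- rotor: Six-place swing-out rotor on its stand, metal, fixed: neither it nor the buckets move. 170 mm diameter. Origin: underside centre, on the bench; z up. Six upright round buckets, axes 64 mm from the rotor's, at 0, 60 .. 300 degrees from its x towards its y. Mouth 82 mm up, 34 mm inner, 42 mm rim diameter; flat floor 26 mm up, where a seated tube's origin is. Hub top 87 mm up. All full at the start.
- park_rack: Empty white two-place tube rack, fixed, 62 (x) by 112 (y) mm, shelf top 60 mm up, end cheeks at its y ends 66 mm high. Origin: underside centre; z up. Two holes, 35 mm diameter, at x = 0, y = +26 and -26 mm in its frame; a tube in a hole stands on the foot, 16 mm up. A free spot to park a tube.
- beaker: Empty glass beaker, bystander, loose, about 75 mm wide and 95 mm high. Origin: centre of the underside. Leave it alone.
- amber_bottle: Small amber reagent bottle with black cap, bystander, loose, 36 mm diameter, 66 mm high, standing behind the work. Origin: centre of the underside. Leave it alone.
Things that resemble listed ones, but are neither listed nor needed, are in the scene too. Leave any blue look-alike of the hex_tube_2 alone. Leave any yellow look-alike of the wide_tube_1 alone.

How it is judged:
By the outcome, as a careful person would: the job done as asked, in the order asked, and still so for the second after the job is handed in, with the robot touching nothing.
It also fails if it takes over 112 s, if anything falls off the work surface, if the arm or the gripper's body presses on something with over 40 N, if the wrist force passes 120 N, or if a joint passes its speed limit or range.

## Working session

There is one attempt and no reset: what is moved stays moved. The work goes in short steps, Python scripts to look and compute and a tool call to move; the robot and the scene stay as the last step left them, time stands still between calls to the robot, and variables do not carry over. Pictures are saved under pics/ and viewed, and the job is handed in when it is done.

Besides the shell and the picture viewer there is one more tool, called after "Request:" as name(argument=value, ...), one argument or row to a line, values as JSON. send_rows: Moves the arm, as the interface text tells. Its arguments: {"type":"object","properties":{"steps":{"type":"array","items":{"type":"array","items":{"type":"array","items":{"type":"number"}}}},"grip_force":{"type":"number"}},"required":["steps"]}

```bash
mkdir -p pics; ls; python3 - <<'E'
from bench import sensors, imaging, robot
import cv2
s=sensors.state(); print(s)
for n in("side","top"):
    d=imaging.get_image(n); cv2.imwrite(f"pics/{n}0.png",d["frame"]); print(d["camera_matrix"],d["extrinsics"])
E
```

```text
pics
{'t': 0.0, 'joint_positions': array([-9.88404653e-01,  3.85583948e-01,  6.62111760e-03, -5.39604040e-04,
       -1.19399899e+00, -2.58552958e-01]), 'qvel': array([ 8.37658233e-04, -7.48597431e-04, -1.82690088e-05,  1.44473596e-03,
       -2.53866786e-03, -1.20561181e-04]), 'joint_torque': array([-5.12865736e-04, -3.90663350e+01,  1.87403566e+01,  4.21966106e+00,
        1.08874094e-02, -1.65031174e-04]), 'tool_pos': array([ 198.69846997, -591.97111939,  238.43516371]), 'tool_rot': array([ 0.69863982, -0.6970972 , -0.11377445,  0.11407574]), 'contact_force': array([ 0.76990116, -0.2695641 ,  0.0684297 ]), 'moment': array([-0.00512694,  0.02212404,  0.01014095]), 'width': 0.9995562421107974}
[[427.20989293   0.         310.24327718]
 [  0.         427.20989293 198.08345133]
 [  0.           0.           1.        ]] [[-9.65020099e-01 -2.62051530e-01 -8.07489682e-03  4.93668540e+02]
 [-1.15833029e-01  4.53787738e-01 -8.83549319e-01  1.65563426e+02]
 [ 2.35199740e-01 -8.51707511e-01 -4.68268510e-01  8.29620661e+02]
 [ 0.00000000e+00  0.00000000e+00  0.00000000e+00  1.00000000e+00]]
[[444.8988562    0.         315.02582338]
 [  0.         444.8988562  201.39478987]
 [  0.           0.           1.        ]] [[ 1.20548279e-02 -9.99474631e-01  3.00855799e-02 -1.54413247e+02]
 [-9.98265043e-01 -1.37635191e-02 -5.72491846e-02  5.38628570e+02]
 [ 5.76331911e-02 -2.93432536e-02 -9.97906503e-01  1.29036193e+03]
 [ 0.00000000e+00  0.00000000e+00  0.00000000e+00  1.00000000e+00]]
```

View pics/side0.png

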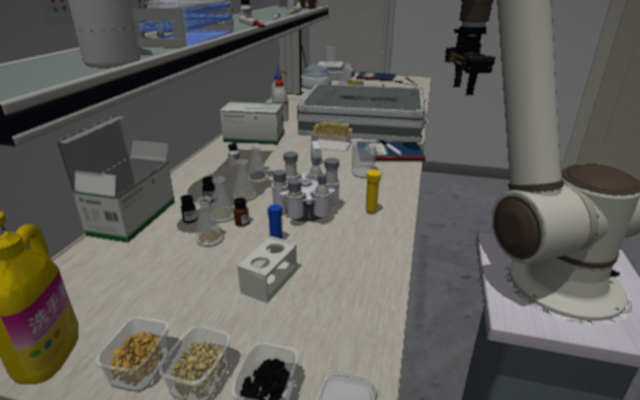

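View pics/top0.png

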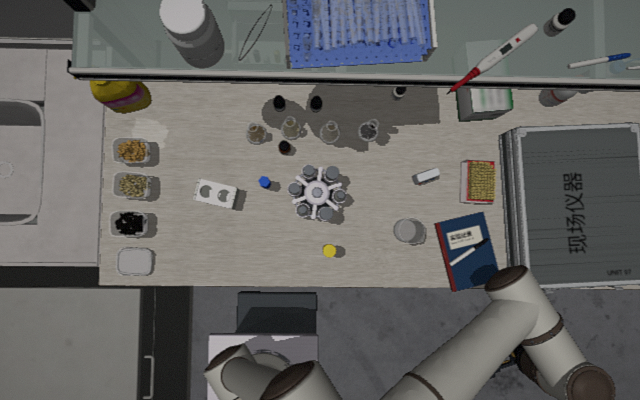

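The side view shows the rotor at about (307,192) and the white rack at (268,268). In the top view the rotor is at (317,192), the rack at (215,194), the blue tube at (264,182), the yellow tube at (330,250) and the beaker at (408,231). I'll zoom in.

```bash
python3 - <<'E'
import cv2,numpy as np
t=cv2.imread("pics/top0.png");s=cv2.imread("pics/side0.png")
a=cv2.resize(t[150:235,270:370],None,fx=6,fy=6,interpolation=cv2.INTER_CUBIC)
b=cv2.resize(s[140:230,260:350],None,fx=6,fy=6,interpolation=cv2.INTER_CUBIC)
c=cv2.resize(t[170:220,180:250],None,fx=8,fy=8,interpolation=cv2.INTER_CUBIC)
for n,i in zip("abc",(a,b,c)): cv2.imwrite(f"pics/z{n}.png",cv2.convertScaleAbs(i,alpha=1.3))
E
```

```text
(no output)
```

View pics/za.png

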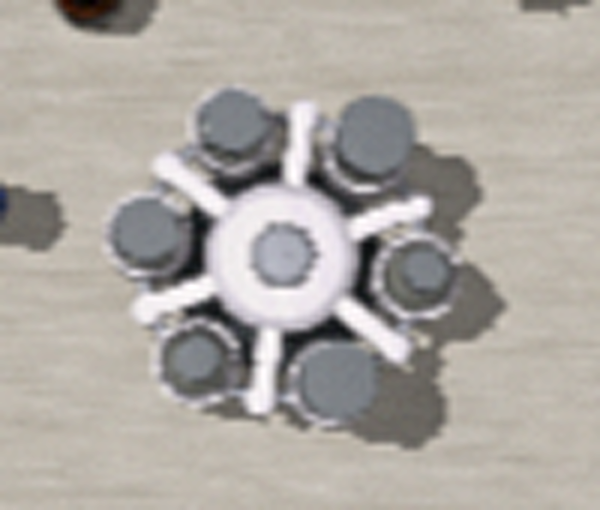

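View pics/zb.png

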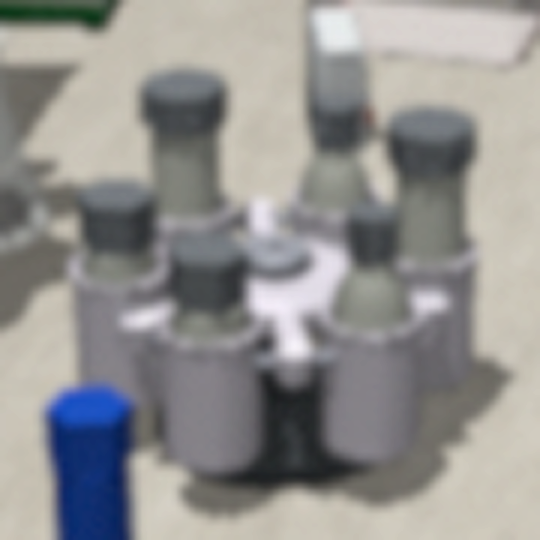

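View pics/zc.png

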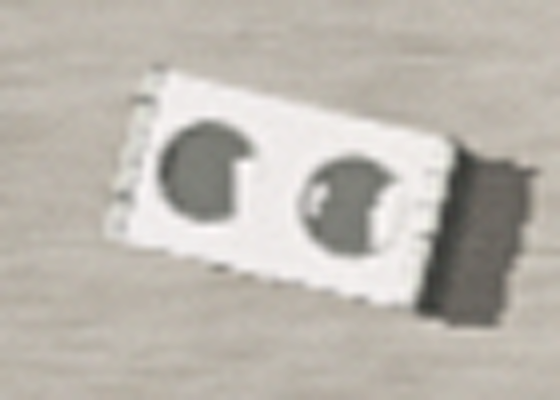

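```bash
cat > h.py <<'E'
import numpy as np,cv2
from bench import sensors, imaging, robot
def ray(d,u,v):
    K,T=d["camera_matrix"],d["extrinsics"];R=T[:3,:3]
    c=-R.T@T[:3,3]; r=R.T@np.linalg.inv(K)@np.array([u,v,1.]); return c,r
def onz(d,u,v,z):
    c,r=ray(d,u,v); return c+r*(z-c[2])/r[2]
def proj(d,p):
    p=np.asarray(p,float); q=d["extrinsics"][:3,:3]@p+d["extrinsics"][:3,3]; q=d["camera_matrix"]@q; return q[:2]/q[2]
def tri(d1,p1,d2,p2):
    c1,r1=ray(d1,*p1);c2,r2=ray(d2,*p2);r1/=np.linalg.norm(r1);r2/=np.linalg.norm(r2)
    s=np.linalg.lstsq(np.c_[r1,-r2],c2-c1,rcond=None)[0]
    a=c1+s[0]*r1;b=c2+s[1]*r2; return (a+b)/2,np.linalg.norm(a-b)
E
python3 - <<'E'
from h import *
T=imaging.get_image("top");S=imaging.get_image("side")
print(sensors.state()['tool_pos'])
f=T["frame"]
# approximate pixel samples
for p in [(308,170),(332,172),(340,195),(326,213),(302,210),(295,188),(317,192),(309,177),(200,190)]: print(p,f[p[1],p[0]])
f=S["frame"]
for p in [(290,157),(280,173),(294,184),(316,157),(331,162),(322,178),(290,170)]: print(p,f[p[1],p[0]])
print([ray(d,0,0)[0] for d in (T,S)])
for u,v in [(317,192),(215,194),(408,231),(330,250),(264,182)]: print(onz(T,u,v,90))
E
```

```text
[ 198.7718958  -592.20935484  238.88193318]
(308, 170) [105  99  97]
(332, 172) [103  99  97]
(340, 195) [104 101  97]
(326, 213) [103  98  96]
(302, 210) [105 101  98]
(295, 188) [104 101  96]
(317, 192) [140 133 132]
(309, 177) [101  98 101]
(200, 190) [79 82 84]
(290, 157) [64 62 59]
(280, 173) [98 94 90]
(294, 184) [73 70 67]
(316, 157) [95 91 88]
(331, 162) [94 91 87]
(322, 178) [60 58 56]
(290, 170) [ 94 100  98]
[array([ 465.18782225, -109.0552809 , 1323.14221475]), array([300.45121304, 760.83009202, 538.75500525])]
[ 562.65328865 -150.49268229   90.        ]
[553.04968436 131.24824801  90.        ]
[ 457.41326972 -405.28770799   90.        ]
[ 402.4684562  -188.32700178   90.        ]
[588.35704793  -3.02324923  90.        ]
```

```bash
cat >> h.py <<'E'
def blobs(d,x0,x1,y0,y1,lo,hi,amin,thr=3,k=8):
    c=cv2.resize(d["frame"][y0:y1,x0:x1],None,fx=k,fy=k,interpolation=cv2.INTER_CUBIC).astype(int)
    g=c.mean(2); m=((c[...,0]-c[...,2]>=thr)&(g>lo)&(g<hi)).astype(np.uint8)*255
    m=cv2.morphologyEx(m,cv2.MORPH_OPEN,np.ones((2*k+1,2*k+1),np.uint8))
    n,l,st,ce=cv2.connectedComponentsWithStats(m)
    return m,[((ce[i]+.5)/k-.5+[x0,y0],st[i]/k,) for i in range(1,n) if st[i][4]/k/k>amin]
E
python3 - <<'E'
from h import *
T=imaging.get_image("top");S=imaging.get_image("side")
for d,n,w in((T,"top",(280,355,155,228)),(S,"side",(265,345,145,200))):
    m,b=blobs(d,*w,*((80,118) if n=="top" else (45,105)),15)
    cv2.imwrite(f"pics/m{n}.png",m)
    for c,s in b: print(n,c.round(2),s[2:4],s[4]/8)
E
```

```text
top [308.5  169.45] [10.75  9.75] 80.828125
top [332.05 172.01] [12.75 12.5 ] 124.6875
top [293.75 187.72] [11.     9.875] 86.5
top [340.37 194.38] [6.875 6.25 ] 36.171875
top [302.29 209.23] [6.625 6.625] 37.328125
top [325.84 213.09] [12.875 13.   ] 133.53125
side [289.92 156.45] [12.125  9.5  ] 96.859375
side [315.48 159.  ] [7.375 9.375] 59.484375
side [331.28 163.07] [12.625 10.5  ] 109.71875
side [278.47 175.35] [11.5   11.125] 96.078125
side [321.44 177.85] [7.875 9.75 ] 60.859375
side [293.73 183.79] [15.25  13.875] 136.90625
```

View pics/mtop.png

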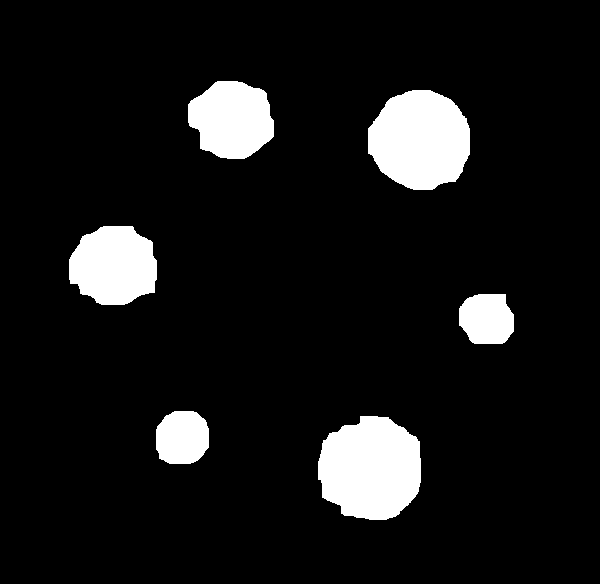

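View pics/mside.png

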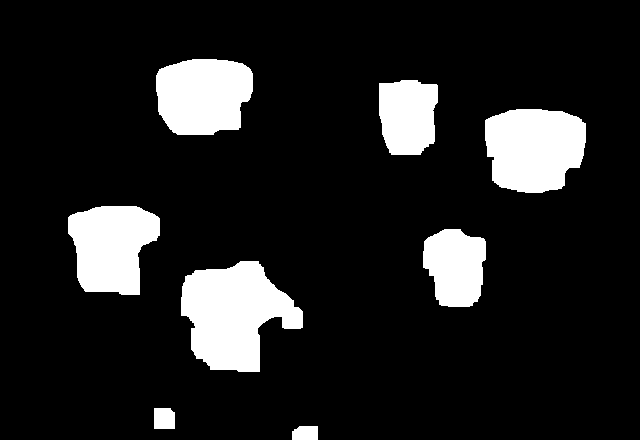

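```bash
python3 - <<'E'
from h import *
T=imaging.get_image("top");S=imaging.get_image("side")
_,b=blobs(T,280,355,155,228,80,118,15)
n="ABFCED";z=dict(A=107,F=107,B=132,D=132,C=119,E=119)
P={k:onz(T,*c,z[k]) for k,(c,s) in zip(n,b)}
_,b2=blobs(S,265,345,145,200,45,105,15)
for k,(c,s) in zip("BCDAEF",b2):
    i=n.index(k); p,e=tri(T,b[i][0],S,c); print(k,P[k].round(1),'tri',p.round(1),round(e,1))
order="DCBAFE" # increasing angle order determined by fit
X=np.array([P[k][:2] for k in "ABCDEF"]); c0=X.mean(0)
an=np.degrees(np.arctan2(*(X-c0).T[::-1])); print(c0,an.round(1),np.linalg.norm(X-c0,axis=1).round(1))
# rigid fit
idx=-np.arange(6)*60.
off=np.angle(np.exp(1j*np.radians(an-idx)).mean());print('yawA',np.degrees(off))
M=c0+64*np.c_[np.cos(off+np.radians(idx)),np.sin(off+np.radians(idx))]
for k,m,x in zip("ABCDEF",M,X): print(k,m.round(1),(x-m).round(1))
# rack
f=T["frame"][165:225,180:250]
k=8;c=cv2.resize(f,None,fx=k,fy=k,interpolation=cv2.INTER_CUBIC).astype(int)
m=((c.min(2)>175)).astype(np.uint8)*255
cv2.imwrite("pics/rackm.png",m)
cs,_=cv2.findContours(m,cv2.RETR_CCOMP,cv2.CHAIN_APPROX_NONE)
for q in cs:
    a=cv2.contourArea(q)/k/k
    if a>20:
        r=cv2.minAreaRect(q);cc=(np.array(r[0])+.5)/k-.5+[180,165];print(a,cc,np.array(r[1])/k,r[2],onz(T,*cc,60))
E
```

```text
B [ 614.  -189.2  132. ] tri [ 614.7 -189.4  128.1] 0.4
C [ 554.7 -213.2  119. ] tri [ 554.9 -213.3  118.1] 0.3
D [ 503.1 -173.4  132. ] tri [ 503.9 -173.5  128.4] 1.4
A [ 623.1 -125.7  107. ] tri [ 624.1 -125.6  103.3] 1.0
E [ 513.1 -110.3  119. ] tri [ 513.3 -110.3  116. ] 0.2
F [572.2 -86.2 107. ] tri [572.9 -86.  105.1] 1.2
[ 563.35957199 -149.67170459] [  21.9  -38.   -97.8 -158.5  141.9   82.1] [64.4 64.3 64.2 64.8 63.8 64.1]
yawA 21.93310335893116
A [ 622.7 -125.8] [0.4 0.1]
B [ 613.7 -189.1] [ 0.3 -0.1]
C [ 554.4 -213. ] [ 0.3 -0.2]
D [ 504.  -173.6] [-0.9  0.2]
E [ 513.  -110.2] [ 0.1 -0.1]
F [572.3 -86.3] [-0.2  0.1]
398.421875 [215.30465698 193.35964775] [36.26719284 21.29966164] 13.551284790039062 [557.0151959  136.28316748  60.        ]
```

View pics/rackm.png

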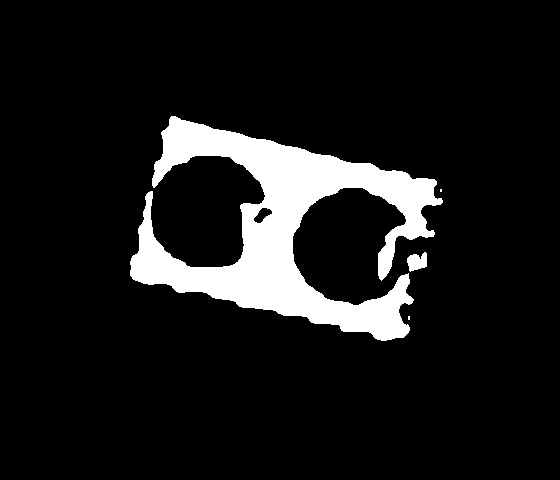

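```bash
cat > rack.py <<'E'
from h import *
T=imaging.get_image("top")
k=8;c=cv2.resize(T["frame"][165:225,180:250],None,fx=k,fy=k,interpolation=cv2.INTER_CUBIC).astype(float).min(2)
from scipy.optimize import least_squares
for cx,cy in((203,211),(347,246)):
  pts=[]
  for a in np.radians(np.arange(60,301,5)):
    r=np.arange(20,75,.5); x=cx+r*np.cos(a);y=cy+r*np.sin(a)
    v=cv2.remap(c.astype(np.float32),x.astype(np.float32)[None],y.astype(np.float32)[None],1)[0]
    g=np.gradient(cv2.GaussianBlur(v[None],(0,0),4)[0]); i=g.argmax()
    pts.append(onz(T,(x[i]+.5)/k-.5+180,(y[i]+.5)/k-.5+165,60)[:2])
  pts=np.array(pts)
  f=lambda p:np.hypot(*(pts-p[:2]).T)-p[2]
  s=least_squares(f,[*pts.mean(0),17.5],loss='soft_l1');s2=least_squares(lambda p:f([*p,17.5]),pts.mean(0),loss='soft_l1')
  print(s.x.round(2),s2.x.round(2),np.abs(f(s.x)).mean())
E
python3 rack.py
```

```text
[563.26 163.46  17.95] [563.24 163.94] 0.20546420656857325
[551.56 111.82  17.93] [551.55 112.31] 1.5111998084781075
```

```bash
cat >> h.py <<'E'
from scipy.spatial.transform import Rotation as Rn
def Rt(q): return Rn.from_quat([q[1],q[2],q[3],q[0]]).as_matrix()
def info():
    s=sensors.state(); R=Rt(s['tool_rot']); az=np.degrees(np.arctan2(R[1,2],R[0,2]))
    print('t',round(s['t'],2),'tcp',s['tool_pos'].round(2),'jaw az',round(az,2),'ydown',R[:,1].round(4),'F',s['contact_force'].round(1),'M',s['moment'].round(2),'w',round(s['width']*87,1),'j',s['joint_positions'].round(2))
    return s,R,az
def to(x,y,z,az,ref=None):
    """shift/turn from measured pose (level tool assumed)"""
    s,R,a=info(); p=s['tool_pos'] if ref is None else np.array(ref[:3]); 
    if ref is not None: a=ref[3]
    zt=np.array([np.cos(np.radians(a)),np.sin(np.radians(a)),0]); yt=np.array([0,0,-1.]); xt=np.cross(yt,zt)
    d=np.array([x,y,z])-p
    for t in(az,az+180,az-180):
        w=(a-t+180)%360-180  # turn about tool y(down)
        print('row',[round(float(v),1) for v in (d@xt,d@yt,d@zt)],'yaw',round(w,1),'-> az',t)
E
python3 -c "
from h import *
to(504.0,-173.6,230,21.9)"
```

```text
t 0.45 tcp [ 198.89 -592.46  239.47] jaw az 108.55 ydown [-0.e+00  1.e-04 -1.e+00] F [ 0.3 -0.5 -0.5] M [ 0.02 -0.01  0.04] w 86.8 j [-0.99  0.38  0.01 -0.   -1.19 -0.26]
row [422.5, 9.5, 300.0] yaw 86.7 -> az 21.9
row [422.5, 9.5, 300.0] yaw -93.3 -> az 201.9
row [422.5, 9.5, 300.0] yaw -93.3 -> az -158.1
```

Request:
send_rows(
  steps=[
    [[100,9,70,20,60],[200,9,140,40,60],[300,9,210,60,60],[422.5,9.5,300,86.7,60],[422.5,9.5,300,86.7,60],[422.5,9.5,300,86.7,60],[422.5,9.5,300,86.7,60],[422.5,9.5,300,86.7,60],[422.5,9.5,300,86.7,60],[422.5,9.5,300,86.7,60],[422.5,9.5,300,86.7,60],[422.5,9.5,300,86.7,60],[422.5,9.5,300,86.7,60],[422.5,9.5,300,86.7,60],[422.5,9.5,300,86.7,60],[422.5,9.5,300,86.7,60],[422.5,59.5,300,86.7,60],[422.5,59.5,300,86.7,60],[422.5,59.5,300,86.7,60],[422.5,59.5,300,86.7,60]],
  ],
  grip_force=12,
)

```text
t: 2.12
tool_pos: [503.6, -174.6, 180.5]
tool_rot: [-0.585, 0.586, -0.396, 0.396]
contact_force: [0.1, -0.6, 0.6]
width: 0.693
```

```bash
python3 - <<'E'
from h import *
to(504.0,-173.6,129,21.9)
T=imaging.get_image("top");S=imaging.get_image("side")
a=cv2.resize(T["frame"][140:240,260:380],None,fx=5,fy=5,interpolation=cv2.INTER_CUBIC)
b=cv2.resize(S["frame"][110:230,250:370],None,fx=5,fy=5,interpolation=cv2.INTER_CUBIC)
cv2.imwrite("pics/t1.png",a);cv2.imwrite("pics/s1.png",b)
E
```

```text
t 2.12 tcp [ 503.64 -174.64  180.48] jaw az 21.82 ydown [-9.e-04 -8.e-04 -1.e+00] F [ 0.1 -0.6  0.6] M [-0.13 -0.04 -0.03] w 60.3 j [-0.03  0.28 -0.3   0.   -0.99 -2.73]
row [-0.8, 51.5, 0.7] yaw -0.1 -> az 21.9
row [-0.8, 51.5, 0.7] yaw 179.9 -> az 201.9
row [-0.8, 51.5, 0.7] yaw 179.9 -> az -158.1
```

View pics/t1.png

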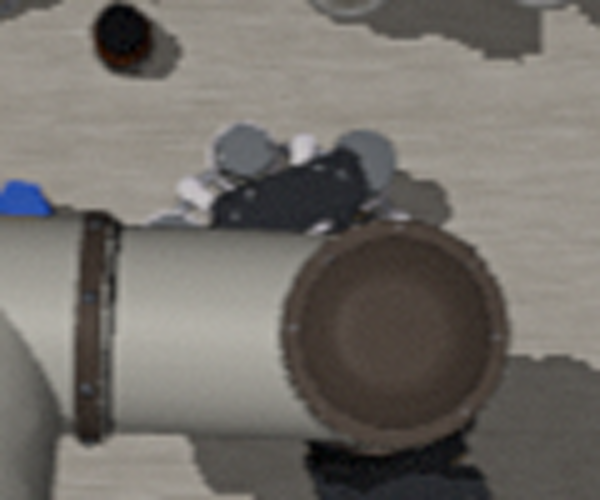

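View pics/s1.png

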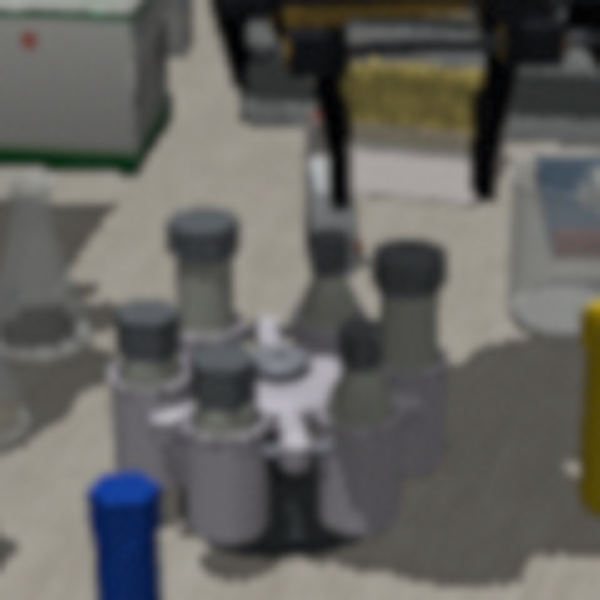

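The gripper is centred over tube D: in the side view the tips are at (340,200) and (483,195) and the cap is at about (410,260). Descending.

```bash
python3 -c "
from h import *
to(504.0,-173.6,129,21.9)"
```

```text
t 2.22 tcp [ 504.76 -174.46  181.79] jaw az 21.83 ydown [ 2.7e-03 -8.0e-04 -1.0e+00] F [-0.4  0.8  0.2] M [-0.09  0.01  0.02] w 60.2 j [-0.03  0.28 -0.3   0.   -0.98 -2.73]
row [-1.1, 52.8, -0.4] yaw -0.1 -> az 21.9
row [-1.1, 52.8, -0.4] yaw 179.9 -> az 201.9
row [-1.1, 52.8, -0.4] yaw 179.9 -> az -158.1
```

Request:
send_rows(
  steps=[
    [[0,15,0,0,60],[0,30,0,0,60],[0,40,0,0,60],[0,46,0,0,60],[0,51,0,0,60],[0,51,0,0,60],[0,51,0,0,60],[0,51,0,0,60]],
  ],
)

```text
t: 2.88
tool_pos: [504.5, -173.8, 129.8]
tool_rot: [0.586, -0.586, 0.396, -0.397]
contact_force: [0.1, -0.1, 0.6]
width: 0.689
```

```bash
python3 -c "
from h import *
to(504.0,-173.6,129,21.9)"
```

```text
t 2.88 tcp [ 504.52 -173.77  129.76] jaw az 21.87 ydown [ 1.4e-03 -3.0e-04 -1.0e+00] F [ 0.1 -0.1  0.6] M [-0.09 -0.04 -0.01] w 59.9 j [-0.03  0.34 -0.37  0.   -0.86 -2.73]
row [-0.4, 0.8, -0.4] yaw -0.0 -> az 21.9
row [-0.4, 0.8, -0.4] yaw 180.0 -> az 201.9
row [-0.4, 0.8, -0.4] yaw 180.0 -> az -158.1
```

Close on it.

Request:
send_rows(
  steps=[
    [[0,0,0,0,45],[0,0,0,0,40],[0,0,0,0,30],[0,0,0,0,25],[0,0,0,0,25],[0,0,0,0,25],[0,0,0,0,25],[0,0,0,0,25],[0,0,0,0,25],[0,0,0,0,25]],
  ],
  grip_force=12,
)

```text
t: 3.72
tool_pos: [504.0, -173.7, 129.1]
tool_rot: [0.586, -0.586, 0.396, -0.396]
contact_force: [0.2, -0.3, 0.4]
width: 0.405
```

```bash
python3 -c "
from h import *
info()"
```

```text
t 3.72 tcp [ 504.03 -173.69  129.15] jaw az 21.86 ydown [ 1.e-04 -1.e-04 -1.e+00] F [ 0.2 -0.3  0.4] M [-0.11  0.1  -0.01] w 35.2 j [-0.03  0.34 -0.37  0.   -0.86 -2.73]
```

Request:
send_rows(
  steps=[
    [[0,0,0,0,25],[0,-5,0,0,25],[0,-12,0,0,25],[0,-22,0,0,25],[0,-34,0,0,25],[0,-46,0,0,25],[0,-58,0,0,25],[0,-70,0,0,25],[0,-82,0,0,25],[0,-94,0,0,25],[0,-106,0,0,25],[0,-115,0,0,25],[0,-120,0,0,25],[0,-120,0,0,25],[0,-120,0,0,25],[0,-120,0,0,25]],
  ],
  grip_force=20,
)

```text
t: 5.05
tool_pos: [503.5, -173.5, 248.3]
tool_rot: [-0.586, 0.586, -0.397, 0.396]
contact_force: [0.4, -0.8, -1.1]
width: 0.408
```

```bash
python3 - <<'E'
from h import *
S=imaging.get_image("side")
b=cv2.resize(S["frame"][80:230,250:400],None,fx=4,fy=4,interpolation=cv2.INTER_CUBIC)
cv2.imwrite("pics/s2.png",b)
to(551.7,112.4,249,80)
to(551.7,112.4,249,80,ref=(504,-173.6,249,21.86))
E
```

```text
t 5.1 tcp [ 503.51 -173.57  248.22] jaw az 21.85 ydown [-1.7e-03  3.0e-04 -1.0e+00] F [-1.5  0.3 -0. ] M [-0.12  0.   -0.01] w 35.6 j [-0.03  0.22 -0.2  -0.   -1.15 -2.73]
row [-247.5, -0.8, 151.1] yaw -58.2 -> az 80
row [-247.5, -0.8, 151.1] yaw 121.8 -> az 260
row [-247.5, -0.8, 151.1] yaw 121.8 -> az -100
t 5.1 tcp [ 503.51 -173.57  248.22] jaw az 21.85 ydown [-1.7e-03  3.0e-04 -1.0e+00] F [-1.5  0.3 -0. ] M [-0.12  0.   -0.01] w 35.6 j [-0.03  0.22 -0.2  -0.   -1.15 -2.73]
row [-247.7, 0.0, 150.8] yaw -58.1 -> az 80
row [-247.7, 0.0, 150.8] yaw 121.9 -> az 260
row [-247.7, 0.0, 150.8] yaw 121.9 -> az -100
```

View pics/s2.png

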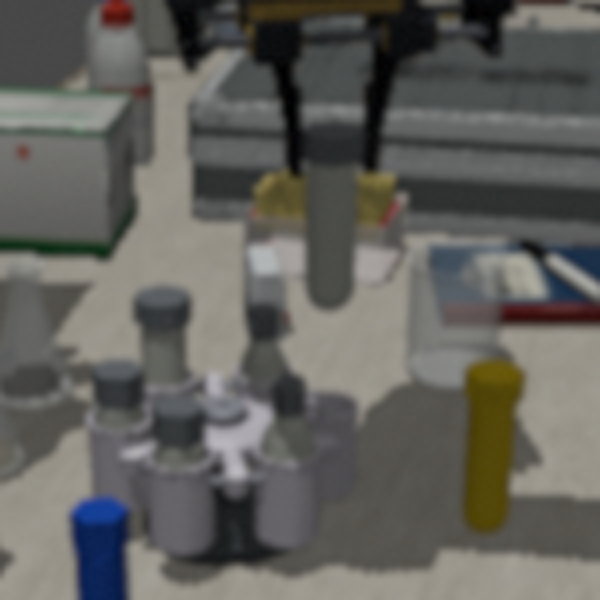

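The tube is out of D and hangs upright in the jaws, its bottom at (330,300) in the crop. Next, over the rack.

Request:
send_rows(
  steps=[
    [[-10,0,6,-2,25],[-26,0,16,-6,25],[-46,0,28,-11,25],[-68,0,41,-16,25],[-90,0,55,-21,25],[-112,0,68,-26,25],[-134,0,82,-31,25],[-156,0,95,-37,25],[-178,0,108,-42,25],[-200,0,122,-47,25],[-220,0,134,-52,25],[-236,0,144,-56,25],[-247.7,0,150.8,-58.1,25],[-247.7,0,150.8,-58.1,25],[-247.7,0,150.8,-58.1,25],[-247.7,0,150.8,-58.1,25],[-247.7,0,150.8,-58.1,25],[-247.7,0,150.8,-58.1,25]],
  ],
)

```text
t: 6.6
tool_pos: [551.6, 111.6, 249.1]
tool_rot: [-0.704, 0.704, -0.062, 0.062]
contact_force: [0.1, -0.2, -0.6]
width: 0.404
```

```bash
python3 - <<'E'
from h import *
S=imaging.get_image("side");T=imaging.get_image("top")
b=cv2.resize(S["frame"][130:310,200:350],None,fx=3,fy=3,interpolation=cv2.INTER_CUBIC)
cv2.imwrite("pics/s3.png",b)
a=cv2.resize(T["frame"][150:250,160:280],None,fx=5,fy=5,interpolation=cv2.INTER_CUBIC)
cv2.imwrite("pics/t3.png",a)
to(551.7,112.4,249,80)
for z in (60,16): print(proj(S,(551.7,112.4,z)),proj(S,(551.7,112.4,z+90)))
E
```

```text
t 6.7 tcp [551.68 111.67 249.15] jaw az 79.88 ydown [ 1.e-04  1.e-04 -1.e+00] F [ 0.8 -0.3  0.1] M [-0.01 -0.04  0.  ] w 35.3 j [ 0.49  0.27 -0.13 -0.   -1.17 -2.23]
row [-0.1, 0.2, 0.7] yaw -0.1 -> az 80
row [-0.1, 0.2, 0.7] yaw 179.9 -> az 260
row [-0.1, 0.2, 0.7] yaw 179.9 -> az -100
[275.13187313 249.03411687] [272.87551662 208.92333993]
[276.15413362 267.20662735] [274.00781464 229.05196452]
```

View pics/s3.png

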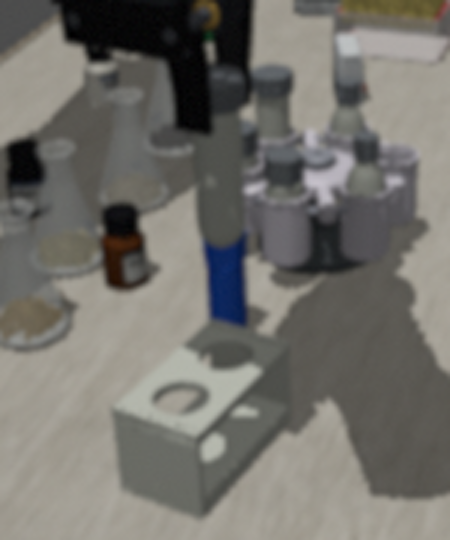

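View pics/t3.png

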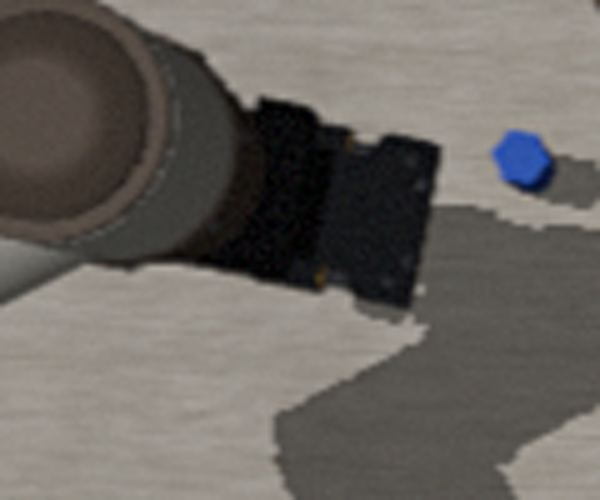

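The tube hangs above the far hole. The side crop shows that hole at about (230,352) and the near one at (181,397); I'll cross-check both with side-view rays.

```bash
python3 - <<'E'
from h import *
S=imaging.get_image("side")
f=S["frame"]
b=cv2.resize(f[235:275,240:300],None,fx=12,fy=12,interpolation=cv2.INTER_CUBIC)
cv2.imwrite("pics/s3b.png",b)
print(onz(S,276.7,247.3,60),onz(S,260.3,262.3,60))
for z in (146,160,200,240): print(proj(S,(551.7,111.8,z)))
g=f.astype(int)
for v in (185,190,195,200,205): print(v,[tuple(g[v,u]) [2] for u in range(260,290)])
E
```

```text
[550.68651173 105.99222525  60.        ] [564.18894481 160.24020055  60.        ]
[273.08921276 210.64198333]
[272.71940148 204.0506467 ]
[271.62812215 184.60021391]
[270.48246359 164.1805523 ]
185 [np.int64(87), np.int64(88), np.int64(87), np.int64(83), np.int64(77), np.int64(74), np.int64(77), np.int64(77), np.int64(78), np.int64(79), np.int64(80), np.int64(79), np.int64(81), np.int64(80), np.int64(80), np.int64(79), np.int64(80), np.int64(79), np.int64(77), np.int64(77), np.int64(83), np.int64(92), np.int64(95), np.int64(96), np.int64(101), np.int64(112), np.int64(121), np.int64(109), np.int64(74), np.int64(50)]
190 [np.int64(88), np.int64(89), np.int64(89), np.int64(88), np.int64(85), np.int64(80), np.int64(79), np.int64(81), np.int64(89), np.int64(101), np.int64(103), np.int64(95), np.int64(85), np.int64(80), np.int64(80), np.int64(80), np.int64(80), np.int64(78), np.int64(78), np.int64(77), np.int64(80), np.int64(89), np.int64(100), np.int64(105), np.int64(107), np.int64(112), np.int64(122), np.int64(125), np.int64(113), np.int64(85)]
195 [np.int64(138), np.int64(150), np.int64
[... 560 characters left out ...]
 np.int64(81), np.int64(81), np.int64(79), np.int64(80), np.int64(81), np.int64(83), np.int64(86), np.int64(82), np.int64(78), np.int64(78), np.int64(84), np.int64(88), np.int64(86), np.int64(86), np.int64(89), np.int64(90), np.int64(93), np.int64(98), np.int64(102)]
205 [np.int64(163), np.int64(164), np.int64(163), np.int64(163), np.int64(159), np.int64(139), np.int64(103), np.int64(77), np.int64(75), np.int64(79), np.int64(79), np.int64(79), np.int64(81), np.int64(80), np.int64(81), np.int64(80), np.int64(80), np.int64(79), np.int64(79), np.int64(80), np.int64(79), np.int64(85), np.int64(95), np.int64(95), np.int64(88), np.int64(84), np.int64(83), np.int64(91), np.int64(99), np.int64(104)]
```

View pics/s3b.png

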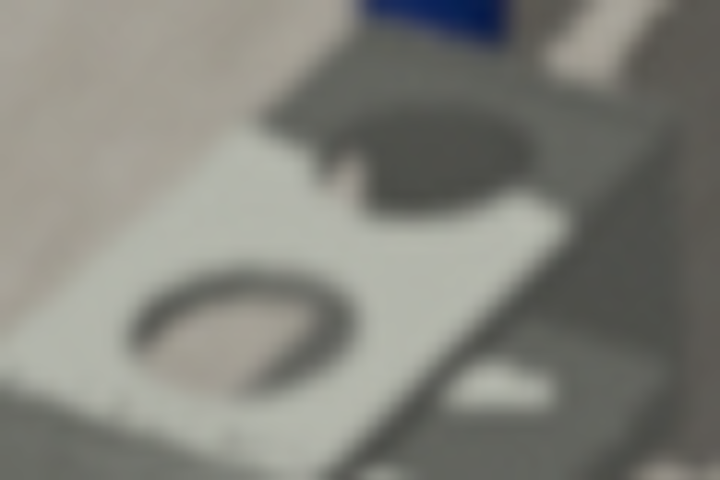

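```bash
python3 - <<'E'
from h import *
S=imaging.get_image("side")
for p in((274.7,247.9),(259.7,262.1)): print(onz(S,*p,60))
info()
E
```

```text
[553.81283687 108.93688933  60.        ]
[565.50110526 159.93881592  60.        ]
t 6.8 tcp [551.73 111.9  249.18] jaw az 79.9 ydown [ 2.e-04  1.e-04 -1.e+00] F [-0.8 -0.1 -1.5] M [ 0.   -0.09  0.  ] w 35.2 j [ 0.49  0.27 -0.13 -0.   -1.17 -2.23]
```

Request:
send_rows(
  steps=[
    [[0,10,-0.7,0,25],[0,22,-0.7,0,25],[0,34,-0.7,0,25],[0,46,-0.7,0,25],[0,58,-0.7,0,25],[0,68,-0.7,0,25],[0,74,-0.7,0,25],[0,78,-0.7,0,25],[0,78,-0.7,0,25],[0,78,-0.7,0,25]],
  ],
)

```text
t: 7.63
tool_pos: [551.9, 111.8, 171.3]
tool_rot: [0.704, -0.704, 0.062, -0.062]
contact_force: [0.5, -0.3, -0.3]
width: 0.405
```

```bash
python3 - <<'E'
from h import *
S=imaging.get_image("side")
f=S["frame"]
b=cv2.resize(f[195:275,230:310],None,fx=7,fy=7,interpolation=cv2.INTER_CUBIC)
cv2.imwrite("pics/s4.png",b);info()
E
```

```text
t 7.68 tcp [552.02 111.82 171.6 ] jaw az 79.96 ydown [ 1.1e-03  3.0e-04 -1.0e+00] F [0.5 0.5 0.2] M [ 0.    0.02 -0.  ] w 35.5 j [ 0.49  0.34 -0.24  0.   -0.99 -2.23]
```

View pics/s4.png

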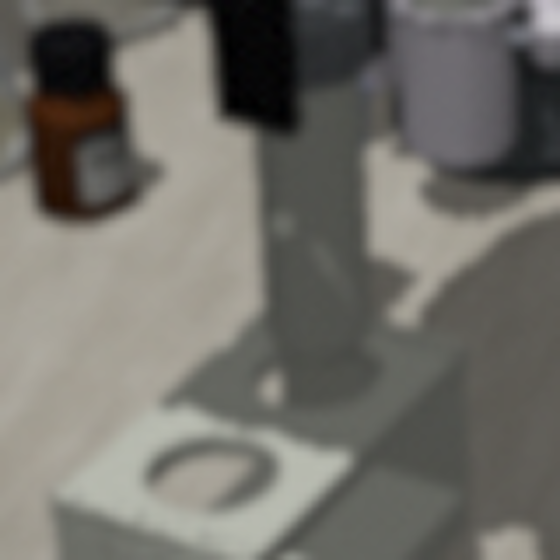

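Request:
send_rows(
  steps=[
    [[0.5,3,-0.5,0,25],[0.8,8,-0.8,0,25],[0.8,13,-0.8,0,25],[0.8,18,-0.8,0,25],[0.8,23,-0.8,0,25],[0.8,23,-0.8,0,25],[0.8,23,-0.8,0,25]],
  ],
)

```text
t: 8.27
tool_pos: [552.1, 110.6, 147.5]
tool_rot: [-0.704, 0.705, -0.062, 0.062]
contact_force: [0.6, 0.8, -1.3]
width: 0.408
```

```bash
python3 -c "
from h import *
info()"
```

```text
t 8.27 tcp [552.08 110.64 147.53] jaw az 79.96 ydown [-9.e-04 -6.e-04 -1.e+00] F [ 0.6  0.8 -1.3] M [-0.04  0.01 -0.01] w 35.5 j [ 0.49  0.36 -0.27  0.   -0.93 -2.23]
```

In the hole with no contact force. Lowering the rest of the way; commanded z is 148 and seated is 119.

Request:
send_rows(
  steps=[
    [[0,6,0,0,25],[0,12,0,0,25],[0,18,0,0,25],[0,23,0,0,25],[0,26,0,0,25],[0,28,0,0,25],[0,28.5,0,0,25],[0,28.5,0,0,25],[0,28.5,0,0,25]],
  ],
)

```text
t: 9.02
tool_pos: [552.4, 110.8, 119.7]
tool_rot: [0.704, -0.704, 0.062, -0.062]
contact_force: [-0.2, -0.0, -1.5]
width: 0.404
```

```bash
python3 -c "
from h import *
info()"
```

```text
t 9.02 tcp [552.4  110.84 119.71] jaw az 79.95 ydown [ 4.e-04  2.e-04 -1.e+00] F [-0.2 -0.  -1.5] M [-0.03 -0.01 -0.06] w 35.2 j [ 0.49  0.4  -0.31  0.   -0.87 -2.23]
```

```bash
python3 -c "
from h import *
to(572.3,-86.3,150,82,ref=(552.45,110.8,119.5,79.95))"
```

```text
t 9.02 tcp [552.4  110.84 119.71] jaw az 79.95 ydown [ 4.e-04  2.e-04 -1.e+00] F [-0.2 -0.  -1.5] M [-0.03 -0.01 -0.06] w 35.2 j [ 0.49  0.4  -0.31  0.   -0.87 -2.23]
row [53.9, -30.5, -190.6] yaw -2.1 -> az 82
row [53.9, -30.5, -190.6] yaw 177.9 -> az 262
row [53.9, -30.5, -190.6] yaw 177.9 -> az -98
```

Request:
send_rows(
  steps=[
    [[0,0,0,0,42],[0,0,0,0,50],[0,0,0,0,54],[0,0,0,0,54],[0,0,0,0,54],[0,0,0,0,54],[0,-6,0,0,54],[0,-16,0,0,54],[0,-30,0,0,54],[0,-50,0,0,54],[0,-75,0,0,54],[0,-95,0,0,54],[0,-100,0,0,54],[0,-100,0,0,54]],
  ],
)

```text
t: 10.18
tool_pos: [553.2, 111.2, 222.3]
tool_rot: [0.705, -0.703, 0.06, -0.064]
contact_force: [0.4, -0.2, 0.1]
width: 0.618
```

```bash
python3 - <<'E'
from h import *
S=imaging.get_image("side")
f=S["frame"]
b=cv2.resize(f[155:305,200:350],None,fx=4,fy=4,interpolation=cv2.INTER_CUBIC)
cv2.imwrite("pics/s5.png",b);info()
E
```

```text
t 10.23 tcp [552.28 110.88 220.33] jaw az 79.94 ydown [ 0.0014  0.0012 -1.    ] F [ 0.   0.8 -0.2] M [-0.07  0.01 -0.03] w 53.8 j [ 0.49  0.29 -0.18 -0.   -1.1  -2.23]
```

View pics/s5.png

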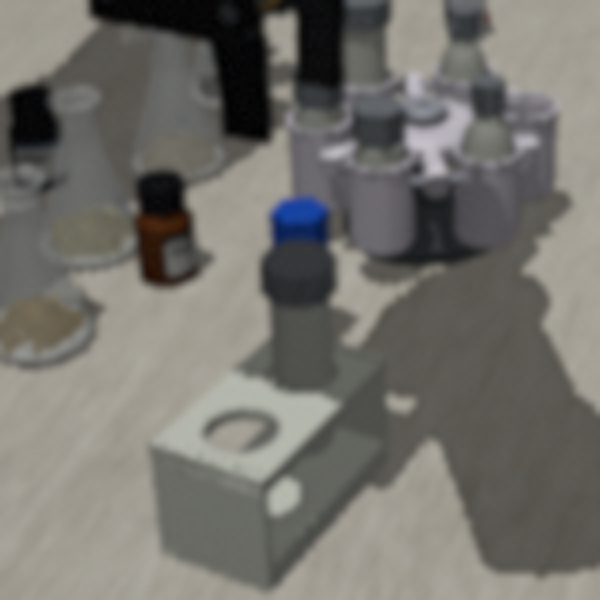

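The wide tube stands upright in the rack at (303,310) in the crop, fully down. Now to F.

Request:
send_rows(
  steps=[
    [[8,0,-30,0,54],[17,0,-62,0,54],[27,0,-95,-1,54],[36,0,-128,-1,52],[45,0,-158,-2,50],[51,5,-180,-2.1,50],[53.9,15,-190.6,-2.1,50],[53.9,30,-190.6,-2.1,50],[53.9,45,-190.6,-2.1,50],[53.9,60,-190.6,-2.1,50],[53.9,65,-190.6,-2.1,50],[53.9,65,-190.6,-2.1,50],[53.9,65,-190.6,-2.1,50],[53.9,65,-190.6,-2.1,50]],
  ],
)

```text
t: 11.4
tool_pos: [572.6, -86.1, 155.1]
tool_rot: [-0.705, 0.705, -0.048, 0.049]
contact_force: [1.4, 0.9, -0.1]
width: 0.572
```

```bash
python3 - <<'E'
from h import *
S=imaging.get_image("side")
f=S["frame"]
b=cv2.resize(f[125:225,250:350],None,fx=6,fy=6,interpolation=cv2.INTER_CUBIC)
cv2.imwrite("pics/s6.png",b);to(572.3,-86.3,108,82)
E
```

```text
t 11.45 tcp [572.64 -86.06 155.36] jaw az 82.08 ydown [ 0.0016  0.     -1.    ] F [0.3 0.1 0.3] M [ 0.01  0.05 -0.03] w 49.9 j [ 0.13  0.38 -0.23  0.   -0.96 -1.84]
row [-0.3, 47.4, -0.3] yaw 0.1 -> az 82
row [-0.3, 47.4, -0.3] yaw -179.9 -> az 262
row [-0.3, 47.4, -0.3] yaw -179.9 -> az -98
```

View pics/s6.png

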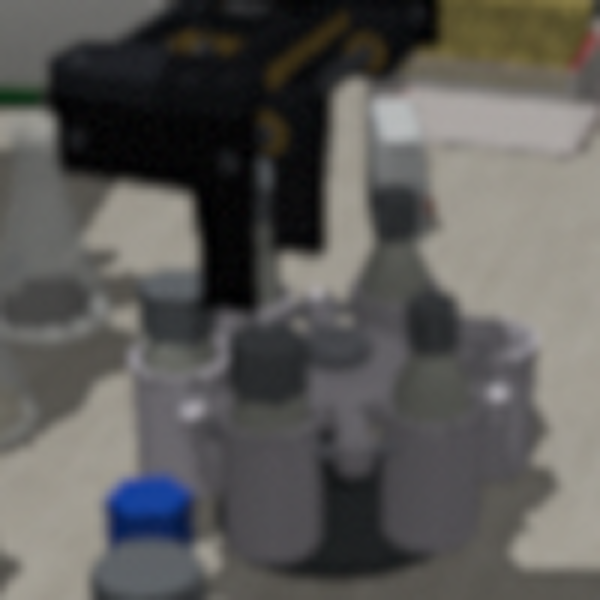

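Request:
send_rows(
  steps=[
    [[0,12,0,0,47],[0,24,0,0,47],[0,35,0,0,47],[0,42,0,0,47],[0,46,0,0,47],[0,46.5,0,0,47],[0,46.5,0,0,47],[0,46.5,0,0,47],[0,46.5,0,0,38],[0,46.5,0,0,30],[0,46.5,0,0,22],[0,46.5,0,0,20],[0,46.5,0,0,20],[0,46.5,0,0,20],[0,46.5,0,0,20],[0,46.5,0,0,20]],
  ],
  grip_force=10,
)

```text
t: 12.78
tool_pos: [572.3, -86.3, 108.3]
tool_rot: [-0.705, 0.705, -0.049, 0.049]
contact_force: [-0.4, 0.2, 1.4]
width: 0.337
```

```bash
python3 -c "
from h import *
info()"
```

```text
t 12.78 tcp [572.25 -86.34 108.28] jaw az 82.06 ydown [ 5.e-04 -1.e-04 -1.e+00] F [-0.4  0.2  1.4] M [-0.01 -0.02 -0.04] w 29.4 j [ 0.13  0.43 -0.28  0.   -0.86 -1.84]
```

Request:
send_rows(
  steps=[
    [[0,0,0,0,20],[0,0,0,0,20],[0,0,0,0,20],[0,0,0,0,20],[0,0,0,0,20],[0,0,0,0,20]],
  ],
  grip_force=25,
)

```text
t: 13.28
tool_pos: [572.2, -86.3, 108.2]
tool_rot: [-0.705, 0.705, -0.049, 0.049]
contact_force: [-0.4, 0.2, 2.2]
width: 0.34
```

```bash
python3 -c "
from h import *
info()"
```

```text
t 13.28 tcp [572.24 -86.34 108.23] jaw az 82.05 ydown [ 4.e-04 -0.e+00 -1.e+00] F [-0.4  0.2  2.2] M [-0.05 -0.03  0.03] w 29.5 j [ 0.13  0.43 -0.28  0.   -0.86 -1.84]
```

Request:
send_rows(
  steps=[
    [[0,0,0,0,30],[0,0,0,0,40],[0,0,0,0,42],[0,0,0,0,42],[0,0,0,5,42],[0,0,0,10,42],[0,0,0,10,42],[0,0,0,10,36],[0,0,0,10,28],[0,0,0,10,22],[0,0,0,10,20],[0,0,0,10,20],[0,0,0,10,20],[0,0,0,10,20],[0,0,0,10,20]],
  ],
  grip_force=10,
)

```text
t: 14.53
tool_pos: [572.0, -86.3, 108.0]
tool_rot: [-0.698, 0.698, -0.11, 0.11]
contact_force: [-0.3, 0.0, -0.7]
width: 0.343
```

```bash
python3 -c "
from h import *
info()"
```

```text
t 14.53 tcp [572.01 -86.32 107.97] jaw az 72.06 ydown [-2.e-04  0.e+00 -1.e+00] F [-0.3  0.  -0.7] M [-0.07  0.   -0.  ] w 29.8 j [ 0.13  0.43 -0.28 -0.   -0.86 -2.01]
```

Request:
send_rows(
  steps=[
    [[0,0,0,0,30],[0,0,0,0,40],[0,0,0,0,42],[0,0,0,0,42],[0,0,0,-5,42],[0,0,0,-5,42],[0,0,0,-5,36],[0,0,0,-5,28],[0,0,0,-5,22],[0,0,0,-5,20],[0,0,0,-5,20],[0,0,0,-5,20],[0,0,0,-5,20],[0,0,0,-5,20]],
  ],
  grip_force=10,
)

```text
t: 15.7
tool_pos: [572.1, -86.3, 108.1]
tool_rot: [0.703, -0.703, 0.08, -0.08]
contact_force: [-0.7, -0.4, -0.8]
width: 0.339
```

```bash
python3 -c "
from h import *
info()"
```

```text
t 15.7 tcp [572.11 -86.33 108.08] jaw az 77.05 ydown [ 1.e-04  0.e+00 -1.e+00] F [-0.7 -0.4 -0.8] M [-0.06 -0.05  0.01] w 29.5 j [ 0.13  0.43 -0.28  0.   -0.86 -1.93]
```

Request:
send_rows(
  steps=[
    [[0,0,0,0,20],[0,0,0,0,20],[0,-4,0,0,20],[0,-10,0,0,20],[0,-20,0,0,20],[0,-32,0,0,20],[0,-44,0,0,20],[0,-56,0,0,20],[0,-68,0,0,20],[0,-80,0,0,20],[0,-92,0,0,20],[0,-104,0,0,20],[0,-112,0,0,20],[0,-115,0,0,20],[0,-115,0,0,20],[0,-115,0,0,20]],
  ],
  grip_force=20,
)

```text
t: 17.03
tool_pos: [571.8, -86.2, 222.8]
tool_rot: [0.703, -0.703, 0.08, -0.08]
contact_force: [-0.3, 0.4, -0.6]
width: 0.338
```

```bash
python3 - <<'E'
from h import *
S=imaging.get_image("side")
f=S["frame"]
b=cv2.resize(f[85:225,220:350],None,fx=4,fy=4,interpolation=cv2.INTER_CUBIC)
cv2.imwrite("pics/s7.png",b);to(504,-173.6,223,22,ref=(572.3,-86.3,223,77.05))
E
```

```text
t 17.08 tcp [571.6  -86.29 222.39] jaw az 77.04 ydown [-1.4e-03  2.0e-04 -1.0e+00] F [-0.8 -0.3 -1.3] M [-0.02 -0.01 -0.04] w 29.4 j [ 0.13  0.32 -0.14 -0.   -1.12 -1.93]
row [-47.0, 0.0, -100.4] yaw 55.1 -> az 22
row [-47.0, 0.0, -100.4] yaw -125.0 -> az 202
row [-47.0, 0.0, -100.4] yaw -124.9 -> az -158
```

View pics/s7.png

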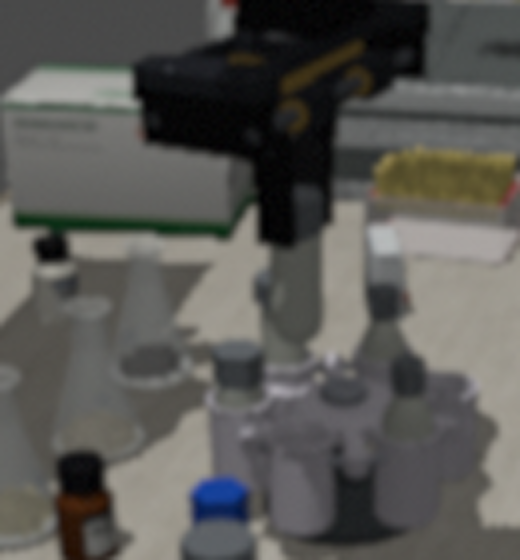

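The hex tube is held upright, its bottom at (295,340) in the crop. Carrying it to D.

Request:
send_rows(
  steps=[
    [[-2,0,-5,3,20],[-7,0,-14,8,20],[-12,0,-26,14,20],[-18,0,-38,21,20],[-24,0,-50,28,20],[-30,0,-63,35,20],[-36,0,-76,42,20],[-41,0,-87,48,20],[-45,0,-96,53,20],[-47,0,-100.4,55.1,20],[-47,0,-100.4,55.1,20],[-47,15,-100.4,55.1,20],[-47,27,-100.4,55.1,20],[-47,38,-100.4,55.1,20],[-47,46,-100.4,55.1,20],[-47,50,-100.4,55.1,20],[-47,50,-100.4,55.1,20],[-47,50,-100.4,55.1,20],[-47,50,-100.4,55.1,20]],
  ],
)

```text
t: 18.67
tool_pos: [504.3, -173.6, 173.7]
tool_rot: [0.586, -0.586, 0.395, -0.396]
contact_force: [0.4, -0.0, -0.4]
width: 0.344
```

```bash
python3 - <<'E'
from h import *
S=imaging.get_image("side")
f=S["frame"]
b=cv2.resize(f[105:225,260:380],None,fx=5,fy=5,interpolation=cv2.INTER_CUBIC)
cv2.imwrite("pics/s8.png",b);to(504,-173.6,108,21.95)
E
```

```text
t 18.72 tcp [ 504.29 -173.65  173.74] jaw az 21.97 ydown [ 1.4e-03 -2.0e-04 -1.0e+00] F [ 0.1  0.3 -0.2] M [-0.11  0.06 -0.  ] w 29.7 j [-0.03  0.29 -0.31  0.   -0.97 -2.73]
row [-0.2, 65.7, -0.3] yaw 0.0 -> az 21.95
row [-0.2, 65.7, -0.3] yaw -180.0 -> az 201.95
row [-0.2, 65.7, -0.3] yaw -180.0 -> az -158.05
```

View pics/s8.png

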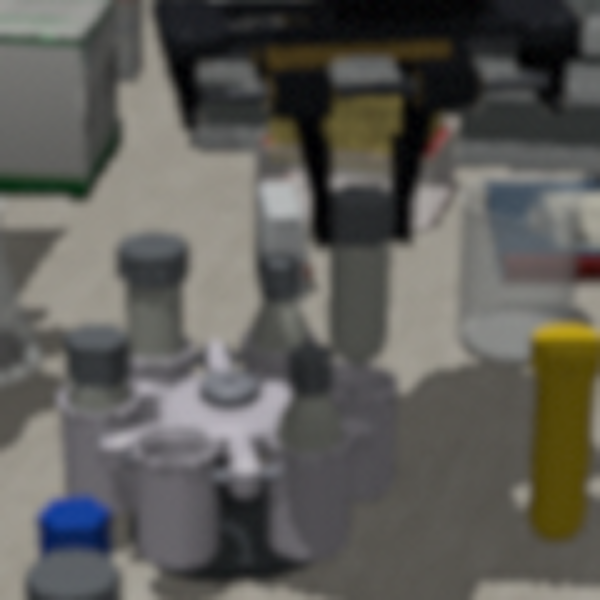

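The tube is over D, its axis at about x=360 in the crop and the bucket mouth at (360,375). Lowering.

Request:
send_rows(
  steps=[
    [[0,6,0,0,20],[0,12,0,0,20],[0,18,0,0,20],[0,24,0,0,20],[0,30,0,0,20],[0,30,0,0,20],[0,30,0,0,20]],
  ],
)

```text
t: 19.3
tool_pos: [503.5, -173.7, 142.4]
tool_rot: [-0.586, 0.586, -0.396, 0.395]
contact_force: [-1.1, 0.5, -0.1]
width: 0.34
```

```bash
python3 -c "
from h import *
info()"
```

```text
t 19.3 tcp [ 503.51 -173.65  142.44] jaw az 21.96 ydown [-0.0014 -0.     -1.    ] F [-1.1  0.5 -0.1] M [-0.16  0.02  0.01] w 29.6 j [-0.03  0.32 -0.35  0.   -0.9  -2.73]
```

Request:
send_rows(
  steps=[
    [[0,8,0,0,20],[0,16,0,0,20],[0,24,0,0,20],[0,30,0,0,20],[0,33,0,0,20],[0,34.5,0,0,20],[0,34.5,0,0,20],[0,34.5,0,0,20]],
  ],
)

```text
t: 19.97
tool_pos: [504.0, -173.7, 108.7]
tool_rot: [0.586, -0.586, 0.395, -0.396]
contact_force: [1.0, 0.2, -0.4]
width: 0.337
```

```bash
python3 -c "
from h import *
info()"
```

```text
t 19.97 tcp [ 504.03 -173.66  108.66] jaw az 21.96 ydown [ 6.e-04 -1.e-04 -1.e+00] F [ 1.   0.2 -0.4] M [-0.13 -0.   -0.  ] w 29.3 j [-0.03  0.37 -0.39  0.   -0.81 -2.73]
```

```bash
python3 -c "
from h import *
to(513.0,-110.2,116,141.95,ref=(504,-173.6,108.5,21.95))"
```

```text
t 19.97 tcp [ 504.03 -173.66  108.66] jaw az 21.96 ydown [ 6.e-04 -1.e-04 -1.e+00] F [ 1.   0.2 -0.4] M [-0.13 -0.   -0.  ] w 29.3 j [-0.03  0.37 -0.39  0.   -0.81 -2.73]
row [-55.4, -7.5, 32.0] yaw -120.0 -> az 141.95
row [-55.4, -7.5, 32.0] yaw 60.0 -> az 321.95
row [-55.4, -7.5, 32.0] yaw 60.0 -> az -38.05000000000001
```

Request:
send_rows(
  steps=[
    [[0,0,0,0,34],[0,0,0,0,44],[0,0,0,0,46],[0,0,0,0,46],[0,0,0,0,46],[0,-6,0,0,46],[0,-16,0,0,46],[0,-30,0,0,46],[0,-50,0,0,46],[0,-70,0,0,46],[0,-82,0,0,46],[0,-82,0,0,46],[0,-82,0,0,46]],
  ],
)

```text
t: 21.05
tool_pos: [504.1, -173.6, 191.7]
tool_rot: [0.587, -0.585, 0.395, -0.396]
contact_force: [0.4, 0.1, -1.3]
width: 0.53
```

```bash
python3 - <<'E'
from h import *
S=imaging.get_image("side")
f=S["frame"]
b=cv2.resize(f[105:225,260:380],None,fx=5,fy=5,interpolation=cv2.INTER_CUBIC)
cv2.imwrite("pics/s9.png",b);info()
E
```

```text
t 21.1 tcp [ 503.42 -173.49  190.54] jaw az 21.93 ydown [ 1.e-04  5.e-04 -1.e+00] F [-0.9  0.1 -0.6] M [-0.07 -0.01 -0.01] w 46.0 j [-0.03  0.27 -0.29 -0.   -1.01 -2.73]
```

View pics/s9.png

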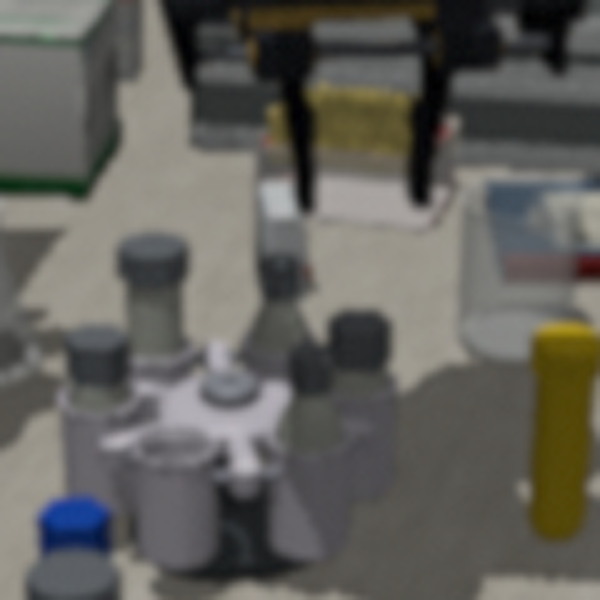

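The hex tube sits in D at (358,345) in the crop. Next, E.

Request:
send_rows(
  steps=[
    [[-4,0,2,-5,46],[-8,0,5,-11,46],[-12,0,7,-18,46],[-16,0,9,-25,46],[-20,0,12,-32,46],[-24,0,14,-39,46],[-28,0,16,-46,46],[-32,0,18,-53,46],[-36,0,20,-60,46],[-40,0,23,-67,46],[-44,0,25,-74,44],[-48,0,28,-81,42],[-52,0,30,-88,40],[-55.4,0,32,-95,40],[-55.4,0,32,-102,40],[-55.4,0,32,-109,40],[-55.4,0,32,-116,40],[-55.4,0,32,-120,40],[-55.4,0,32,-120,40],[-55.4,0,32,-120,40]],
  ],
)

```text
t: 22.77
tool_pos: [512.1, -110.3, 189.5]
tool_rot: [0.636, -0.636, -0.308, 0.31]
contact_force: [-0.3, -0.2, -0.5]
width: 0.458
```

Request:
send_rows(
  steps=[
    [[0,10,0,0,40],[0,20,0,0,40],[0,30,0,0,40],[0,38,0,0,40],[0,40,0,0,40],[0,40,0,0,40],[0,40,0,0,40]],
  ],
)

```text
t: 23.35
tool_pos: [512.9, -110.3, 150.5]
tool_rot: [-0.636, 0.636, 0.31, -0.31]
contact_force: [1.1, -0.2, 0.2]
width: 0.458
```

```bash
python3 - <<'E'
from h import *
S=imaging.get_image("side")
f=S["frame"]
b=cv2.resize(f[105:225,260:380],None,fx=5,fy=5,interpolation=cv2.INTER_CUBIC)
cv2.imwrite("pics/s10.png",b);to(513.0,-110.2,116,141.95)
E
```

```text
t 23.4 tcp [ 513.1  -110.33  150.8 ] jaw az 141.95 ydown [ 7.e-04 -1.e-04 -1.e+00] F [-0.6  0.5  0.3] M [ 0.08  0.02 -0.03] w 39.9 j [ 0.1   0.3  -0.36  0.   -0.91 -0.76]
row [0.0, 34.8, 0.2] yaw 0.0 -> az 141.95
row [0.0, 34.8, 0.2] yaw -180.0 -> az 321.95
row [0.0, 34.8, 0.2] yaw -180.0 -> az -38.05000000000001
```

View pics/s10.png

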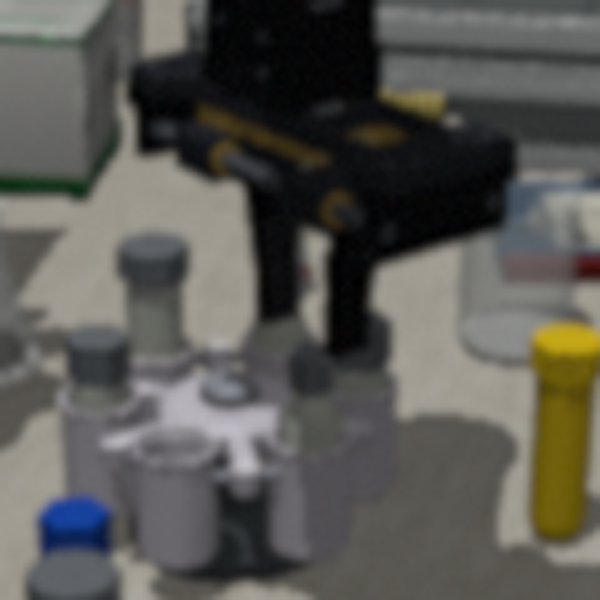

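Request:
send_rows(
  steps=[
    [[0,10,0,0,40],[0,20,0,0,40],[0,28,0,0,40],[0,33,0,0,40],[0,34.5,0,0,40],[0,34.5,0,0,40],[0,34.5,0,0,40],[0,34.5,0,0,30],[0,34.5,0,0,20],[0,34.5,0,0,12],[0,34.5,0,0,10],[0,34.5,0,0,10],[0,34.5,0,0,10],[0,34.5,0,0,10],[0,34.5,0,0,10]],
  ],
  grip_force=12,
)

```text
t: 24.65
tool_pos: [512.9, -110.3, 116.3]
tool_rot: [-0.636, 0.636, 0.31, -0.31]
contact_force: [-0.4, 0.2, 2.8]
width: 0.228
```

```bash
python3 -c "
from h import *
info()
to(572.3,-86.3,116,82,ref=(513,-110.2,116,141.95))"
```

```text
t 24.65 tcp [ 512.9  -110.29  116.32] jaw az 141.96 ydown [ 5.e-04 -0.e+00 -1.e+00] F [-0.4  0.2  2.8] M [0.18 0.22 0.03] w 19.9 j [ 0.1   0.34 -0.4   0.   -0.82 -0.76]
t 24.65 tcp [ 512.9  -110.29  116.32] jaw az 141.96 ydown [ 5.e-04 -0.e+00 -1.e+00] F [-0.4  0.2  2.8] M [0.18 0.22 0.03] w 19.9 j [ 0.1   0.34 -0.4   0.   -0.82 -0.76]
row [55.4, 0.0, -32.0] yaw 59.9 -> az 82
row [55.4, 0.0, -32.0] yaw -120.1 -> az 262
row [55.4, 0.0, -32.0] yaw -120.1 -> az -98
```

Request:
send_rows(
  steps=[
    [[0,0,0,0,10],[0,-4,0,0,10],[0,-10,0,0,10],[0,-20,0,0,10],[0,-32,0,0,10],[0,-44,0,0,10],[0,-56,0,0,10],[0,-68,0,0,10],[0,-80,0,0,10],[0,-88,0,0,10],[0,-90,0,0,10],[0,-90,0,0,10],[0,-90,0,0,10]],
  ],
  grip_force=20,
)

```text
t: 25.73
tool_pos: [512.3, -110.2, 205.7]
tool_rot: [0.636, -0.635, -0.309, 0.31]
contact_force: [-0.3, -0.9, -2.1]
width: 0.22
```

Request:
send_rows(
  steps=[
    [[4,0,-2,4,10],[9,0,-5,10,10],[15,0,-9,16,10],[21,0,-12,22,10],[27,0,-15,29,10],[33,0,-19,36,10],[39,0,-23,43,10],[45,0,-26,49,10],[50,0,-29,54,10],[54,0,-31,58,10],[55.4,0,-32,59.9,10],[55.4,0,-32,59.9,10],[55.4,10,-32,59.9,10],[55.4,20,-32,59.9,10],[55.4,24,-32,59.9,10],[55.4,25,-32,59.9,10],[55.4,25,-32,59.9,10],[55.4,25,-32,59.9,10]],
  ],
)

```text
t: 27.23
tool_pos: [572.2, -86.5, 181.1]
tool_rot: [-0.705, 0.705, -0.049, 0.049]
contact_force: [-0.2, -0.4, -0.6]
width: 0.222
```

```bash
python3 - <<'E'
from h import *
S=imaging.get_image("side")
f=S["frame"]
b=cv2.resize(f[105:225,240:360],None,fx=5,fy=5,interpolation=cv2.INTER_CUBIC)
cv2.imwrite("pics/s11.png",b);to(572.3,-86.3,116,82)
E
```

```text
t 27.28 tcp [572.31 -86.43 181.36] jaw az 82.06 ydown [ 7.e-04 -1.e-04 -1.e+00] F [0.2 0.4 0.3] M [-0.03  0.02  0.02] w 19.3 j [ 0.13  0.35 -0.19  0.   -1.02 -1.84]
row [-0.0, 65.4, 0.1] yaw 0.1 -> az 82
row [-0.0, 65.4, 0.1] yaw -179.9 -> az 262
row [-0.0, 65.4, 0.1] yaw -179.9 -> az -98
```

View pics/s11.png

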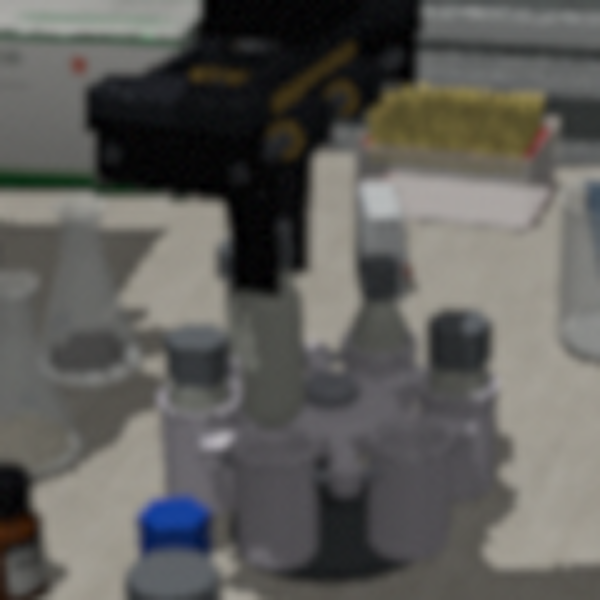

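The narrow tube is upright over bucket F, its axis at x≈272 and the mouth at (275,440) in the crop. Lowering.

Request:
send_rows(
  steps=[
    [[0,6,0,0,10],[0,12,0,0,10],[0,18,0,0,10],[0,24,0,0,10],[0,28,0,0,10],[0,28,0,0,10]],
  ],
)

```text
t: 27.78
tool_pos: [571.3, -86.4, 151.6]
tool_rot: [-0.705, 0.705, -0.05, 0.048]
contact_force: [0.3, 0.5, -0.3]
width: 0.218
```

```bash
python3 -c "
from h import *
info()"
```

```text
t 27.78 tcp [571.31 -86.41 151.55] jaw az 82.04 ydown [-0.0027 -0.     -1.    ] F [ 0.3  0.5 -0.3] M [ 0.   -0.    0.01] w 18.9 j [ 0.13  0.38 -0.23 -0.   -0.96 -1.84]
```

Request:
send_rows(
  steps=[
    [[0,8,0,0,10],[0,16,0,0,10],[0,24,0,0,10],[0,31,0,0,10],[0,35,0,0,10],[0,36.5,0,0,10],[0,36.5,0,0,10],[0,36.5,0,0,10]],
  ],
)

```text
t: 28.45
tool_pos: [572.2, -86.4, 116.6]
tool_rot: [0.705, -0.705, 0.049, -0.049]
contact_force: [0.0, -0.2, 0.5]
width: 0.221
```

```bash
python3 -c "
from h import *
info()
to(552.45,110.8,119.5,79.95,ref=(572.3,-86.3,116.5,82))"
```

```text
t 28.45 tcp [572.17 -86.36 116.58] jaw az 82.05 ydown [ 3.e-04  2.e-04 -1.e+00] F [ 0.  -0.2  0.5] M [-0.07  0.01  0.01] w 19.2 j [ 0.13  0.42 -0.27 -0.   -0.88 -1.84]
t 28.45 tcp [572.17 -86.36 116.58] jaw az 82.05 ydown [ 3.e-04  2.e-04 -1.e+00] F [ 0.  -0.2  0.5] M [-0.07  0.01  0.01] w 19.2 j [ 0.13  0.42 -0.27 -0.   -0.88 -1.84]
row [-47.1, -3.0, 192.4] yaw 2.1 -> az 79.95
row [-47.1, -3.0, 192.4] yaw -177.9 -> az 259.95
row [-47.1, -3.0, 192.4] yaw -177.9 -> az -100.05
```

Request:
send_rows(
  steps=[
    [[0,0,0,0,26],[0,0,0,0,36],[0,0,0,0,40],[0,0,0,0,40],[0,0,0,0,40],[0,-6,0,0,40],[0,-16,0,0,40],[0,-30,0,0,40],[0,-50,0,0,45],[0,-75,0,0,55],[0,-90,0,0,58],[0,-90,0,0,58],[0,-90,0,0,58]],
  ],
)

```text
t: 29.53
tool_pos: [572.6, -86.3, 208.3]
tool_rot: [0.706, -0.705, 0.048, -0.05]
contact_force: [0.2, 0.3, -1.2]
width: 0.654
```

```bash
python3 - <<'E'
from h import *
S=imaging.get_image("side")
f=S["frame"]
b=cv2.resize(f[105:285,230:360],None,fx=4,fy=4,interpolation=cv2.INTER_CUBIC)[:600]
cv2.imwrite("pics/s12.png",b);to(552.45,110.8,206.5,79.95)
E
```

```text
t 29.58 tcp [571.83 -86.28 206.88] jaw az 82.04 ydown [ 5.e-04  5.e-04 -1.e+00] F [ 0.2 -0.1 -0.2] M [ 0.01  0.02 -0.02] w 57.2 j [ 0.13  0.33 -0.16 -0.   -1.08 -1.84]
row [-46.5, 0.4, 192.5] yaw 2.1 -> az 79.95
row [-46.5, 0.4, 192.5] yaw -177.9 -> az 259.95
row [-46.5, 0.4, 192.5] yaw -177.9 -> az -100.05
```

View pics/s12.png

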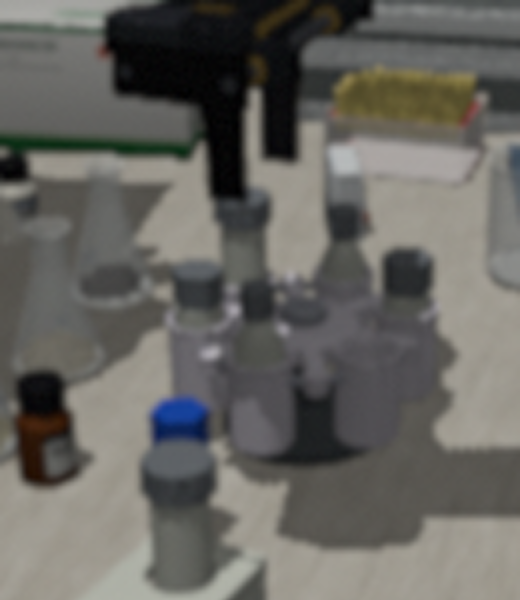

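The narrow tube is seated in F at (258,320) in the crop. Now back to the parked wide tube.

Request:
send_rows(
  steps=[
    [[-8,0,30,0,58],[-16,0,65,1,58],[-25,0,100,1,58],[-33,0,135,2,58],[-40,0,165,2.1,58],[-45,0,184,2.1,58],[-47.1,0,192.4,2.1,58],[-47.1,10,192.4,2.1,58],[-47.1,24,192.4,2.1,58],[-47.1,40,192.4,2.1,58],[-47.1,55,192.4,2.1,58],[-47.1,70,192.4,2.1,58],[-47.1,80,192.4,2.1,58],[-47.1,87.5,192.4,2.1,58],[-47.1,87.5,192.4,2.1,58],[-47.1,87.5,192.4,2.1,58],[-47.1,87.5,192.4,2.1,58]],
  ],
)

```text
t: 31.0
tool_pos: [552.6, 110.6, 119.7]
tool_rot: [0.705, -0.704, 0.061, -0.062]
contact_force: [0.6, 0.2, -0.7]
width: 0.664
```

Request:
send_rows(
  steps=[
    [[0,0,0,0,48],[0,0,0,0,40],[0,0,0,0,30],[0,0,0,0,25],[0,0,0,0,25],[0,0,0,0,25],[0,0,0,0,25],[0,0,0,0,25],[0,0,0,0,25]],
  ],
  grip_force=12,
)

```text
t: 31.75
tool_pos: [552.3, 110.8, 119.3]
tool_rot: [0.704, -0.704, 0.062, -0.062]
contact_force: [-0.2, -0.5, 1.6]
width: 0.407
```

```bash
python3 -c "
from h import *
info()
to(513,-110.2,119,141.95,ref=(552.45,110.8,119,79.95))"
```

```text
t 31.75 tcp [552.29 110.8  119.33] jaw az 79.96 ydown [ 7.e-04  2.e-04 -1.e+00] F [-0.2 -0.5  1.6] M [ 0.01 -0.01 -0.06] w 35.4 j [ 0.49  0.4  -0.31  0.   -0.87 -2.23]
t 31.75 tcp [552.29 110.8  119.33] jaw az 79.96 ydown [ 7.e-04  2.e-04 -1.e+00] F [-0.2 -0.5  1.6] M [ 0.01 -0.01 -0.06] w 35.4 j [ 0.49  0.4  -0.31  0.   -0.87 -2.23]
row [-0.3, 0.0, -224.5] yaw -62.0 -> az 141.95
row [-0.3, 0.0, -224.5] yaw 118.0 -> az 321.95
row [-0.3, 0.0, -224.5] yaw 118.0 -> az -38.05000000000001
```

Request:
send_rows(
  steps=[
    [[0,0,0,0,25],[0,-4,0,0,25],[0,-10,0,0,25],[0,-20,0,0,25],[0,-32,0,0,25],[0,-44,0,0,25],[0,-56,0,0,25],[0,-68,0,0,25],[0,-80,0,0,25],[0,-92,0,0,25],[0,-104,0,0,25],[0,-116,0,0,25],[0,-126,0,0,25],[0,-130,0,0,25],[0,-130,0,0,25]],
  ],
  grip_force=20,
)

```text
t: 33.0
tool_pos: [552.4, 110.8, 250.6]
tool_rot: [0.705, -0.704, 0.061, -0.063]
contact_force: [-0.3, -0.2, -0.7]
width: 0.41
```

Request:
send_rows(
  steps=[
    [[0,0,-6,-2,25],[0,0,-18,-5,25],[0,0,-34,-9,25],[0,0,-52,-14,25],[0,0,-72,-20,25],[0,0,-92,-26,25],[0,0,-112,-32,25],[0,0,-132,-38,25],[0,0,-152,-44,25],[0,0,-172,-49,25],[0,0,-190,-54,25],[0,0,-206,-58,25],[0,0,-218,-61,25],[-0.3,0,-224.5,-62,25],[-0.3,0,-224.5,-62,25],[-0.3,0,-224.5,-62,25],[-0.3,0,-224.5,-62,25],[-0.3,0,-224.5,-62,25]],
  ],
)

```text
t: 34.5
tool_pos: [512.6, -109.8, 248.8]
tool_rot: [0.636, -0.636, -0.31, 0.31]
contact_force: [0.6, -0.3, -0.9]
width: 0.402
```

Request:
send_rows(
  steps=[
    [[0,6,0,0,25],[0,14,0,0,25],[0,24,0,0,25],[0,34,0,0,25],[0,42,0,0,25],[0,48,0,0,25],[0,50,0,0,25],[0,50,0,0,25],[0,50,0,0,25]],
  ],
)

```text
t: 35.25
tool_pos: [512.8, -110.4, 199.2]
tool_rot: [-0.636, 0.636, 0.31, -0.31]
contact_force: [0.0, -0.2, 0.5]
width: 0.404
```

```bash
python3 - <<'E'
from h import *
S=imaging.get_image("side")
f=S["frame"]
b=cv2.resize(f[105:225,260:380],None,fx=5,fy=5,interpolation=cv2.INTER_CUBIC)
cv2.imwrite("pics/s13.png",b);to(513,-110.2,129,141.95)
E
```

```text
t 35.3 tcp [ 512.95 -110.39  199.47] jaw az 141.96 ydown [ 9.e-04 -1.e-04 -1.e+00] F [-0.  -0.7 -1. ] M [ 0.06  0.03 -0.04] w 35.1 j [ 0.1   0.25 -0.3   0.   -1.02 -0.76]
row [0.2, 70.5, 0.1] yaw 0.0 -> az 141.95
row [0.2, 70.5, 0.1] yaw -180.0 -> az 321.95
row [0.2, 70.5, 0.1] yaw -180.0 -> az -38.05000000000001
```

View pics/s13.png

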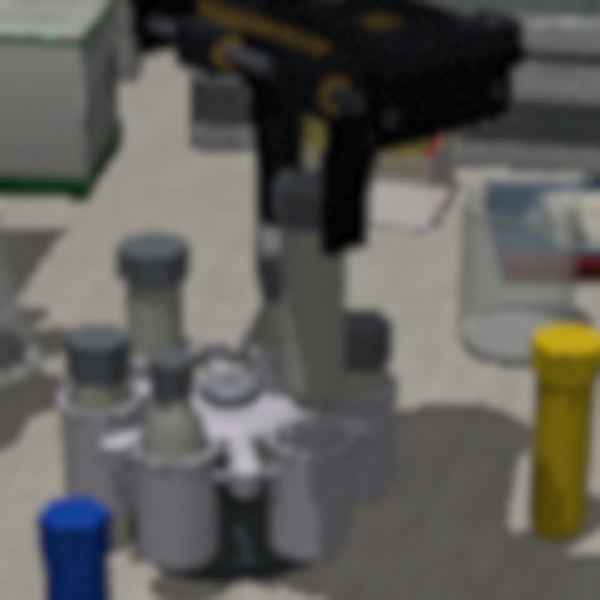

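The wide tube hangs over bucket E, its bottom at x≈316 and the mouth at (313,437) in the crop. Lowering it in two stages.

Request:
send_rows(
  steps=[
    [[0,6,0,0,25],[0,12,0,0,25],[0,18,0,0,25],[0,24,0,0,25],[0,29,0,0,25],[0,34,0,0,25],[0,34,0,0,25]],
  ],
)

```text
t: 35.88
tool_pos: [511.9, -110.3, 163.6]
tool_rot: [0.636, -0.635, -0.309, 0.31]
contact_force: [0.0, 0.3, -1.5]
width: 0.414
```

```bash
python3 -c "
from h import *
info()"
```

```text
t 35.88 tcp [ 511.87 -110.31  163.65] jaw az 141.94 ydown [-0.0025  0.     -1.    ] F [ 0.   0.3 -1.5] M [ 0.07  0.02 -0.  ] w 36.0 j [ 0.1   0.29 -0.35 -0.   -0.94 -0.76]
```

Request:
send_rows(
  steps=[
    [[0,8,0,0,25],[0,16,0,0,25],[0,24,0,0,25],[0,31,0,0,25],[0,34.5,0,0,25],[0,35.5,0,0,25],[0,35.5,0,0,25],[0,35.5,0,0,25]],
  ],
)

```text
t: 36.55
tool_pos: [512.7, -110.3, 129.6]
tool_rot: [-0.636, 0.636, 0.31, -0.31]
contact_force: [0.1, -0.2, -1.2]
width: 0.405
```

```bash
python3 -c "
from h import *
info()"
```

```text
t 36.55 tcp [ 512.72 -110.31  129.62] jaw az 141.95 ydown [ 5.e-04  1.e-04 -1.e+00] F [ 0.1 -0.2 -1.2] M [ 0.02  0.03 -0.04] w 35.2 j [ 0.1   0.33 -0.39 -0.   -0.85 -0.76]
```

Release, rise, and withdraw to the robot's side, clear of the camera's view.

Request:
send_rows(
  steps=[
    [[0,0,0,0,42],[0,0,0,0,50],[0,0,0,0,54],[0,0,0,0,54],[0,0,0,0,54],[0,-6,0,0,54],[0,-16,0,0,54],[0,-30,0,0,54],[0,-50,0,0,54],[0,-75,0,0,54],[0,-100,0,0,54],[0,-120,0,0,54],[0,-120,0,0,54]],
  ],
)

```text
t: 37.63
tool_pos: [515.2, -110.7, 255.7]
tool_rot: [-0.633, 0.638, 0.313, -0.307]
contact_force: [-0.6, 0.2, 0.4]
width: 0.619
```

```bash
python3 -c "
from h import *
to(400,150,249,141.95)"
```

```text
t 37.63 tcp [ 515.17 -110.68  255.73] jaw az 142.01 ydown [ 0.0111 -0.001  -0.9999] F [-0.6  0.2  0.4] M [ 0.02 -0.04  0.02] w 53.8 j [ 0.1   0.2  -0.21  0.   -1.15 -0.76]
row [134.5, 6.7, 251.2] yaw 0.1 -> az 141.95
row [134.5, 6.7, 251.2] yaw -179.9 -> az 321.95
row [134.5, 6.7, 251.2] yaw -179.9 -> az -38.05000000000001
```

Request:
send_rows(
  steps=[
    [[0,0,0,0,54],[10,0,20,0,54],[24,0,45,0,54],[40,0,75,0,54],[56,0,105,0,54],[72,0,135,0,54],[88,0,165,0,54],[104,0,195,0,54],[120,0,225,0,54],[130,0,243,0,54],[134,0,251,0,54],[134,0,251,0,54],[134,0,251,0,54]],
  ],
)

```text
t: 38.72
tool_pos: [397.2, 149.7, 249.1]
tool_rot: [-0.635, 0.636, 0.31, -0.31]
contact_force: [-0.7, -0.9, -0.1]
width: 0.623
```

```bash
python3 - <<'E'
from h import *
T=imaging.get_image("top");S=imaging.get_image("side");info()
cv2.imwrite("pics/t14.png",T["frame"])
cv2.imwrite("pics/s14.png",S["frame"])
cv2.imwrite("pics/t14z.png",cv2.resize(T["frame"][140:240,260:380],None,fx=6,fy=6,interpolation=cv2.INTER_CUBIC))
cv2.imwrite("pics/s14z.png",cv2.resize(S["frame"][130:230,250:350],None,fx=6,fy=6,interpolation=cv2.INTER_CUBIC))
_,b=blobs(T,280,355,155,228,80,118,15);_,c=blobs(S,265,345,145,200,45,105,15)
for q,s in b: print('top',q.round(1),s[2:4],onz(T,*q,115).round(0))
for q,s in c: print('side',q.round(1),s[2:4])
cs,_=blobs(S,265,345,145,200,45,105,15),0
E
```

```text
t 38.82 tcp [397.62 149.06 249.22] jaw az 141.89 ydown [-8.e-04 -7.e-04 -1.e+00] F [-0.1  0.   0.6] M [ 0.03 -0.    0.01] w 53.8 j [ 0.74  0.03 -0.43  0.   -1.11 -1.41]
top [308.7 169.6] [11.125  9.625] [ 622. -126.  115.]
top [332.1 172.1] [12.75 12.5 ] [ 616. -190.  115.]
top [294.2 186.9] [7.125 6.875] [574. -88. 115.]
top [340.5 194.4] [7.  6.5] [ 555. -214.  115.]
top [303.  209.6] [12.375 13.125] [ 512. -112.  115.]
top [326.2 213.3] [10.5  10.75] [ 503. -175.  115.]
side [290.  156.8] [12.   9.5]
side [315.5 159.6] [7.125 8.25 ]
side [324.8 173.1] [19.75 11.  ]
side [278.6 175.8] [11.625 10.5  ]
side [293.5 179.2] [ 7.75 10.  ]
```

View pics/t14.png

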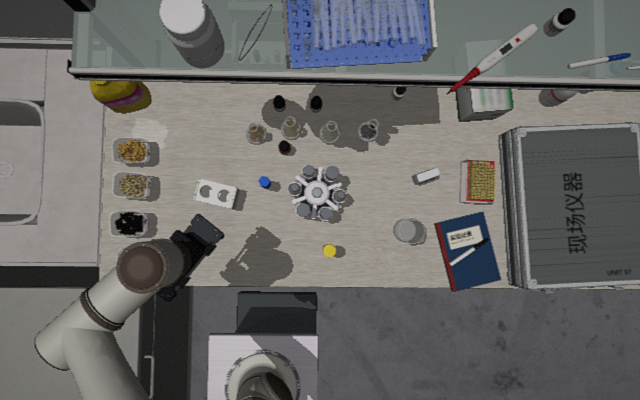

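View pics/t14z.png

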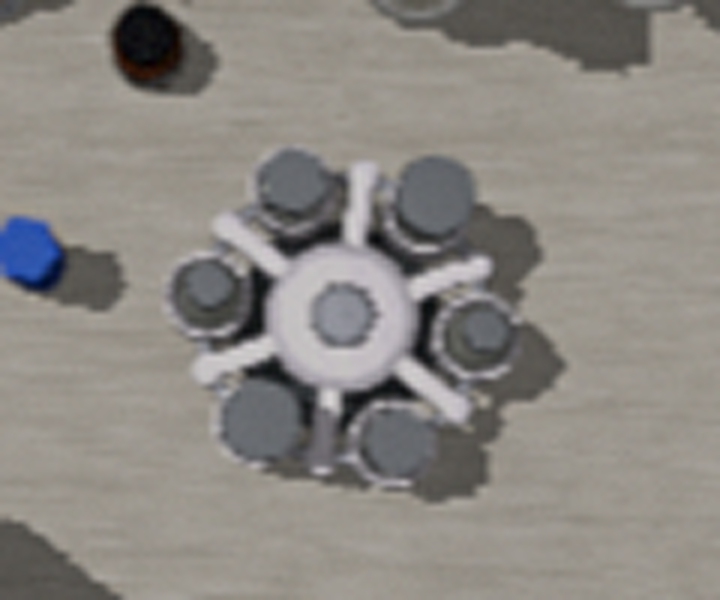

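View pics/s14z.png

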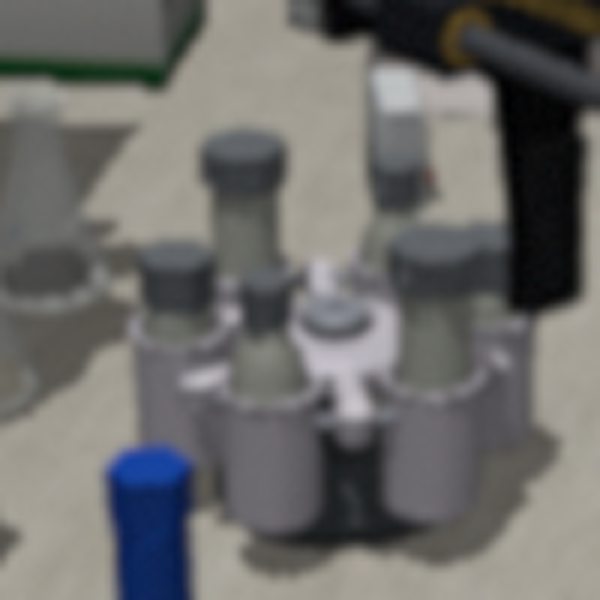

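Both views show all six tubes upright and seated. Straight across in the top crop: hex at (292,182) and (395,442), wide at (432,195) and (262,418), narrow at (207,287) and (485,332). The beaker and amber bottle are where they were. Handing in.

```bash
python3 -c "
from bench import robot
print(robot.finish_job())"
```

```text
the job is handed in; nothing more can be done
None
```

The rotor is balanced and the job is handed in, at about 39 s of the 112 s allowed. Three tubes moved:
- **Wide tube:** parked in the rack, then placed in the bucket the narrow tube had left.
- **Hex tube:** moved into the bucket the wide tube had left.
- **Narrow tube:** moved into the bucket the hex tube had left.

**Last checks:** The final pictures show hex across from hex, wide from wide and narrow from narrow. All six tubes stand upright and the rack is empty again. I saw no change in the beaker, amber bottle or look-alikes. The side view of the moved hex tube was partly hidden by the wide tube and the gripper, but an earlier side picture showed it seated. The force readings I saw stayed within about 3 N.

**Readings that disagreed:**
- The jaws closed to about 29.5 mm on the hex cap, not the expected 28 mm, even after two small re-grips. The tube was still carried upright without slipping.
- The two cameras disagreed by about 3 to 4 mm on where the rack hole was. I took a position between the two, and the tube went in without touching.

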